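# Sanitise the dogs' drinking bottles

### The job

Lay every drinking bottle that stands on the shelf on its side in the blue drain rack, one to a bay. When all are lying in the rack, push the mister's red nozzle cap all the way down briefly and let it spring back up; then take the lamp wand, hold it steady and level with its violet window facing down about 6 cm above the centre of the yellow check disc for three seconds, then do the same over the white check disc, and put the wand back on its rest the way it lay. Leave the canister, the measuring cup, the chew bone and the comb where they are, and finish with all the bottles lying in the rack.

Things in the scene. Friction and masses are not known exactly. Their poses are not given: they have to be found in the camera images.
- nozzle_top (a point): centre of the top face of the mister's round red nozzle cap (34 mm across, 22 mm tall), about 200 mm above the shelf; the mister is a white 64 mm bottle with a green band, clamped to the shelf on a dark 90 mm disc. Push straight down on this face.
- nozzle (a joint): travel of the sprung nozzle cap in m: 0 up, 0.010 all the way down (about 6 N); it springs back up when let go
- disc_yellow (a point): centre of the top of the yellow lamp check disc (40 mm across, black centre), lying level 13 mm above the shelf on a blue tongue at the rack's -y end, 125 mm from the rack's middle along y and 41 mm along x. Its axes are the rack's; z is up.
- disc_white (a point): centre of the top of the white lamp check disc (40 mm across, black centre), lying level 13 mm above the shelf on a blue tongue at the rack's +y end, 125 mm from the rack's middle along y and -41 mm along x. Its axes are the rack's; z is up.
- wand: white lamp wand. Handle 140 x 28 x 26 mm (x, y, z) centred over the origin; head on its +x end 90 mm long, 42 wide, 18 thick, reaching x = 160. Origin: underside of the handle at mid-length, 13 mm below its axis. z points up out of its back; the violet lamp window is underneath. Grip the handle across y at its middle, between the supports of the rest.
- lamp (a point): centre of the violet lamp window on the underside of the wand's head, 115 mm along +x from the wand's origin; it shines along the wand's -z
- rest_seat (a point): where the wand's origin sits when the wand is home on its grey rest, 60 mm above the shelf; x points towards where the head lies, z up. The rest (fixed) has two 12 mm thick supports at x = -55 and +50 mm with side lugs 34 mm apart that rise 12 mm above the seat.
- canister: empty glass canister, 90 mm across, 140 mm tall; origin under its centre. Leave alone.
- measuring_cup: aluminium measuring cup, 72 mm across, 55 mm tall; origin under its centre. Leave alone.
- chew_bone: yellow rubber chew bone, 130 x 60 x 32 mm; origin under its centre. Leave alone.
- comb: small wooden pet comb lying flat, 130 x 40 x 8 mm; origin under its centre. Leave alone.
- bottle_green: green square plastic drinking bottle for the dogs (may be absent): body 44 x 44 mm with rounded edges, 95 mm tall, then a 28 mm round white cap up to 125 mm. Origin: centre of the underside of its foot; z runs from foot to cap, x and y are square to its faces. Stands upright at the start.
- bottle_green_mid (a point): middle of the green bottle's square body, 47.5 mm from the foot along its z
- bottle_orange: orange square plastic drinking bottle for the dogs (may be absent): body 44 x 44 mm with rounded edges, 95 mm tall, then a 28 mm round white cap up to 125 mm. Origin: centre of the underside of its foot; z runs from foot to cap, x and y are square to its faces. Stands upright at the start.
- bottle_orange_mid (a point): middle of the orange bottle's square body, 47.5 mm from the foot along its z
- bottle_red: red square plastic drinking bottle for the dogs (may be absent): body 44 x 44 mm with rounded edges, 95 mm tall, then a 28 mm round white cap up to 125 mm. Origin: centre of the underside of its foot; z runs from foot to cap, x and y are square to its faces. Stands upright at the start.
- bottle_red_mid (a point): middle of the red bottle's square body, 47.5 mm from the foot along its z
- bay0 (a point): a bay of the fixed blue drain rack (3 bays, 82 mm apart along rack x; any bottle in any bay, cap either way). Point: bay middle where a bottle's side rests, 18 mm above the shelf; y along the bay, x across, z up. The bottle rests on 12 mm wide ribs at y = -38 and 38, between posts 52 mm apart, 20 mm high above the point; between the ribs it is open to 6 mm above the shelf.
- bay1 (a point): a bay of the fixed blue drain rack (3 bays, 82 mm apart along rack x; any bottle in any bay, cap either way). Point: bay middle where a bottle's side rests, 18 mm above the shelf; y along the bay, x across, z up. The bottle rests on 12 mm wide ribs at y = -38 and 38, between posts 52 mm apart, 20 mm high above the point; between the ribs it is open to 6 mm above the shelf.
- bay2 (a point): a bay of the fixed blue drain rack (3 bays, 82 mm apart along rack x; any bottle in any bay, cap either way). Point: bay middle where a bottle's side rests, 18 mm above the shelf; y along the bay, x across, z up. The bottle rests on 12 mm wide ribs at y = -38 and 38, between posts 52 mm apart, 20 mm high above the point; between the ribs it is open to 6 mm above the shelf.
Mind the look-alikes: they are no part of the job. There is more than one size of the bottle_green; the one meant has the size given above.

How it is judged:
By the outcome, as a careful person would: the job done as asked, in the order asked, and still so for the second after the job is handed in, with the robot touching nothing.
Of bottle_green, bottle_orange, bottle_red only 2 to 3 are there at a start; the rules pass over those that are not, and their reading is None.
At some moment in a run one of bottle_green, bottle_orange, bottle_red may be knocked a few centimetres aside while the robot is not near it.
It also fails if it takes over 210 s, if anything falls off the work surface, if the arm or the gripper's body presses on something with over 40 N, if the wrist force passes 120 N, or if a joint passes its speed limit or range.

### The arm

A 7-joint arm with a two-finger parallel gripper is mounted at the origin on the work surface. World frame = base frame: x ahead of the robot, y to its left, z up, the work surface at z = 0. Lengths are in m, angles in rad, forces in N, time in s.
With the tool pointing down it reaches from about 0.425 to 0.925 m from the base axis. Payload 6.8 kg.
Tool frame: the origin (TCP) lies on the mounting face of the last link; the fingertips stand 173 mm ahead of it and the grasp point (between the pads) lies 155 mm ahead of it; y points along the fingers, x is the direction in which the jaws open and shut, and the axes are right-handed (so a half turn about y gives the same grasp; the last joint's range is limited). The gripper opens to 85 mm and grips with 20 to 120 N. Pads are 22 mm wide; open, the fingers measure 114 mm over their backs; the gripper's body (76 mm by 85 mm) begins 54 mm behind the grasp point. The pads swing forward as they close: fully open they stand 13 mm farther back than shut.
Start: joints at [1.117, 0.477, 0.022, 1.555, -0.011, 1.109, -0.083], TCP at [0.229, -0.635, 0.405] pointing down, gripper open.
Joint ranges: [-2.96, 2.96], [-0.34, 2.1], [-1.41, 1.46], [0.24, 2.44], [-1.37, 4.51], [0.17, 1.92], [-2.96, 2.96]. Speed limits (rad/s): [2.39, 2.39, 3.14, 3.14, 3.14, 3.14, 3.14].

### API

Orientations are given as a rotation vector (axis times angle).
In Python, from bench import r gives the robot as it stands.
- The arm moves only by the tool step_arm, never from a script. Its arguments are lists of equal length, an entry for each row: "xyz": the shift along the tool's x, y, z scaled (see below), a list of three; "rotation": the turn, a rotation vector about the tool's x, y, z scaled (see below), a list of three. A call has 1 to 20 rows; each row is the pose to reach, as a shift and turn from the pose measured when the call began, along the tool's axes at that moment; what a row does not reach only later rows make up. The controller multiplies each number of a shift by 30 cm and each number of a turn by 90 degrees. A row lasts 1/8 s, in which the tool goes at most 62.5 mm and 10.7 degrees, less where a joint would pass 70% of its speed; a pose out of reach is approached as far as the arm can. A call with a number of a shift or a turn outside -1 to 1 is refused whole. A call with a gripper value outside its range is refused whole. "grip" is the closure, from 0 (fully open) to 1 (shut), set as the call begins (left out, the last holds). The fingers move at their own pace and stop on an object; "force" is the grip in N (left out, the last holds). Time passes only in rows, so rows that repeat a pose let the fingers close. It gives the time, the measured TCP pose, the force and the opening at its end, in the units of the state.
- r.get_obs(): the state, without advancing time (a new reading comes with each control period).
- r.grab_frame(name): name is "scene" or "top" or "wrist"; returns a dict with "pixels" (480x640x3 uint8, red, green, blue), "fx", "fy", "cx", "cy" (pixels), "position" and "attitude" of the camera in the world; the wrist camera has in their place "mount" (4x4, takes a point from camera to tool coordinates, whose origin is the TCP and whose axes are the tool frame's). Camera axes: x right, y down, z forward; pixel columns grow to the right and rows downward; lengths in m; the calibration is good to about 2 mm. The wrist camera is an equidistant fisheye: a pixel r from the principal point sees the ray r / f radians off the axis. A picture is of the moment at which its call begins: read the wrist's pose just before it. There is no depth.
- r.hand_in(): hands the job in, once; it reports no verdict.
The state is a dict: "clock": time; "joints": joint angles; "qvel": joint speeds; "tau": joint torques, N m; "tcp_pos": TCP position; "orientation": TCP orientation; "contact_force": force on the tool from outside, world axes, zero at the start; "moment": the same for the moment, N m; "grip_width": finger opening in m.
Only numpy, scipy, OpenCV 4.12 (cv2) and the standard library are available. Lean on these libraries where they do the work, as an engineer would, in place of code of your own. Each camera call takes 0.05 s, during which the arm holds its last target.

## Working session

There is one attempt and no reset: what is moved stays moved. The work goes in short steps, Python scripts to look and compute and a tool call to move; the robot and the scene stay as the last step left them, time stands still between calls to the robot, and variables do not carry over. Pictures are saved under pics/ and viewed, and the job is handed in when it is done.

Besides the shell and the picture viewer there is one more tool, called after "Request:" as name(argument=value, ...) on one line, values as JSON. step_arm: Moves the arm, as the interface text tells. Its arguments: {"type":"object","properties":{"xyz":{"type":"array"},"rotation":{"type":"array"},"grip":{"type":"number"},"force":{"type":"number"}},"required":["xyz","rotation"]}

```bash
ls; mkdir -p pics; python3 - <<'E'
from bench import r
import cv2,json
o=r.get_obs();print(o)
for n in ["scene","top","wrist"]:
    f=r.grab_frame(n)
    cv2.imwrite(f"pics/{n}0.png",f["pixels"][:,:,::-1])
    print(n,{k:v for k,v in f.items() if k!="pixels"})
E
```

```text
pics
{'clock': 0.0, 'joints': array([ 1.11689258,  0.47779562,  0.02233062,  1.5564655 , -0.01146999,
        1.10929902, -0.08308947]), 'qvel': array([-2.17004684e-03,  1.13898020e-04,  1.08676039e-03, -2.04665775e-04,
        1.67877720e-04, -6.67726060e-04,  3.08579497e-05]), 'tau': array([-4.41668290e-04, -5.96456659e+01,  1.60784461e+00, -2.81203544e+01,
        1.24589272e-02,  9.37049626e-03,  2.38308394e-05]), 'tcp_pos': array([ 0.22870613, -0.63477421,  0.40372233]), 'orientation': array([-1.35225394,  0.95194674, -0.94931584]), 'contact_force': array([ 0.34450613, -0.16238118, -0.73799799]), 'moment': array([ 1.54780284e-02, -2.07694189e-03,  9.59111930e-05]), 'grip_width': 0.0855642500936947}
scene {'fx': 535.7143284100204, 'fy': 535.7143284100204, 'cx': 310.08149050631744, 'cy': 248.7928966926301, 'position': array([1.31591555, 0.70523078, 0.83026917]), 'attitude': array([-0.98259627, -2.2659103 ,  1.23976301])}
top {'fx': 603.9503645574769, 'fy': 603.9503645574769, 'cx': 326.45795072398806, 'cy': 252.0485448099414, 'position': array([ 0.41775116, -0.02345154,  1.63497515]), 'attitude': array([-2.1878388 ,  2.17011678, -0.09081716])}
wrist {'fx': 371.64829954431775, 'fy': 371.64829954431775, 'cx': 323.25492279828853, 'cy': 240.93128112780704, 'mount': array([[ 9.99998521e-01,  1.71853369e-03,  7.48363270e-05,
        -3.00563974e-04],
       [ 4.70823024e-04, -3.15292960e-01,  9.48994272e-01,
         3.09007705e-02],
       [ 1.65447399e-03, -9.48992833e-01, -3.15293302e-01,
         8.20094918e-02],
       [ 0.00000000e+00,  0.00000000e+00,  0.00000000e+00,
         1.00000000e+00]])}
```

View pics/scene0.png

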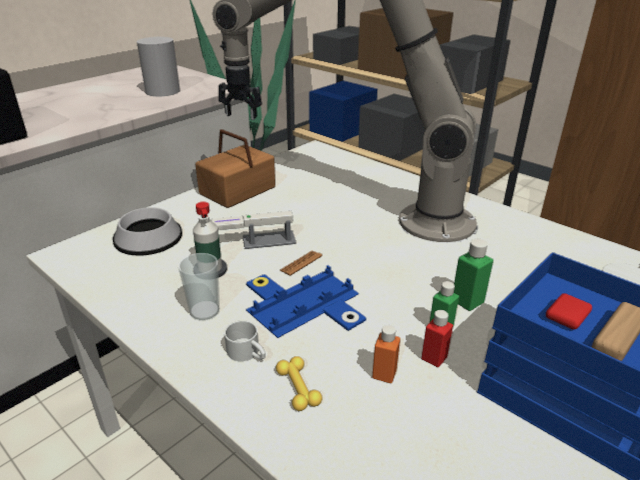

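View pics/top0.png

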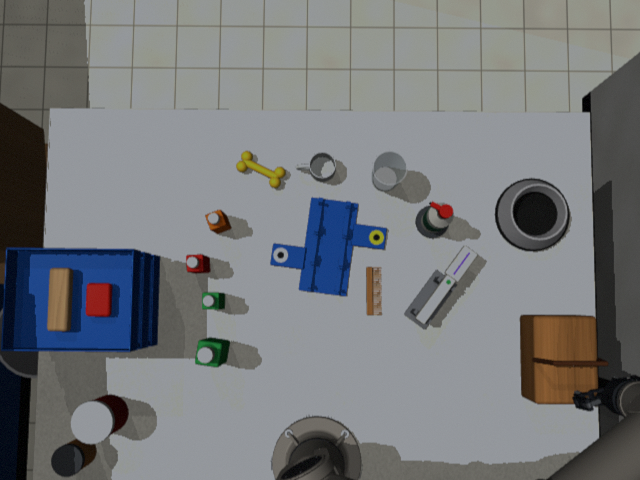

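View pics/wrist0.png

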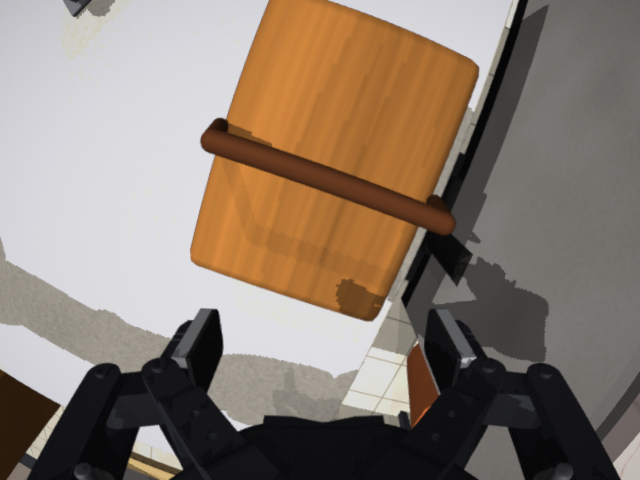

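```bash
cat > h.py <<'E'
import numpy as np, cv2
from scipy.spatial.transform import Rotation as R
from bench import r
def cam(n,f=None):
    f=f or r.grab_frame(n)
    K=np.array([[f['fx'],0,f['cx']],[0,f['fy'],f['cy']],[0,0,1]])
    if n=='wrist': return f,K,None,None
    return f,K,R.from_rotvec(f['attitude']).as_matrix(),np.array(f['position'])
CAMS={'scene':((535.7143284100204,310.08149050631744,248.7928966926301),[-0.98259627,-2.2659103,1.23976301],[1.31591555,0.70523078,0.83026917]),
'top':((603.9503645574769,326.45795072398806,252.0485448099414),[-2.1878388,2.17011678,-0.09081716],[0.41775116,-0.02345154,1.63497515])}
def ray(n,u,v):
    (f,cx,cy),a,p=CAMS[n]
    d=R.from_rotvec(a).apply([(u-cx)/f,(v-cy)/f,1]); return np.array(p),d/np.linalg.norm(d)
def plane(n,u,v,z):
    p,d=ray(n,u,v); return p+d*(z-p[2])/d[2]
def proj(n,X):
    (f,cx,cy),a,p=CAMS[n]
    c=R.from_rotvec(a).inv().apply(np.atleast_2d(X)-p); return np.c_[cx+f*c[:,0]/c[:,2],cy+f*c[:,1]/c[:,2]]
def tri(obs):
    A=np.zeros((3,3));b=np.zeros(3)
    for p,d in obs:
        M=np.eye(3)-np.outer(d,d);A+=M;b+=M@p
    X=np.linalg.solve(A,b); return X,[np.linalg.norm(np.cross(X-p,d)) for p,d in obs]
# wrist
WF=371.64829954431775;WC=(323.25492279828853,240.93128112780704)
MT=np.array([[ 9.99998521e-01,1.71853369e-03,7.48363270e-05,-3.00563974e-04],[4.70823024e-04,-3.15292960e-01,9.48994272e-01,3.09007705e-02],[1.65447399e-03,-9.48992833e-01,-3.15293302e-01,8.20094918e-02],[0,0,0,1]])
def wray(u,v,pos,rv):
    x,y=u-WC[0],v-WC[1];rr=np.hypot(x,y);t=rr/WF
    d=np.array([np.sin(t)*x/max(rr,1e-9),np.sin(t)*y/max(rr,1e-9),np.cos(t)])
    T=R.from_rotvec(rv).as_matrix(); o=T@MT[:3,3]+pos; return o,T@MT[:3,:3]@d
def wplane(u,v,z,pos,rv):
    p,d=wray(u,v,pos,rv); return p+d*(z-p[2])/d[2]
def wproj(X,pos,rv):
    T=R.from_rotvec(rv).as_matrix()
    c=((np.atleast_2d(X)-pos)@T-MT[:3,3])@MT[:3,:3]
    rr=np.hypot(c[:,0],c[:,1]);t=np.arctan2(rr,c[:,2])
    return np.c_[WC[0]+WF*t*c[:,0]/rr,WC[1]+WF*t*c[:,1]/rr]
def snap(n,name,crop=None,s=1):
    o=r.get_obs(); f=r.grab_frame(n); im=f['pixels'][:,:,::-1].copy()
    cv2.imwrite(f'pics/{name}_full.png',im)
    if crop: 
        x0,y0,x1,y1=crop; im=im[y0:y1,x0:x1]
    im=cv2.resize(im,None,fx=s,fy=s,interpolation=cv2.INTER_CUBIC)
    cv2.imwrite(f'pics/{name}.png',im); return o
def Rdown(jaw, approach=(0,0,-1)):
    """tool matrix: x=jaw direction, y=approach"""
    y=np.array(approach,float);y/=np.linalg.norm(y);x=np.array(jaw,float);x-=y*(x@y);x/=np.linalg.norm(x)
    return np.c_[x,y,np.cross(x,y)]
def goto(tcp,Rm,o=None):
    """print shift & turn in call units"""
    o=o or r.get_obs(); T=R.from_rotvec(o['orientation']).as_matrix()
    sh=T.T@(np.array(tcp)-o['tcp_pos']); tr=R.from_matrix(T.T@Rm).as_rotvec()
    print('dist',np.linalg.norm(sh).round(4),'deg',np.degrees(np.linalg.norm(tr)).round(2),'rows>=',int(np.ceil(max(np.linalg.norm(sh)/.0625,np.degrees(np.linalg.norm(tr))/10.7))))
    print(' xyz',(sh/.3).round(4).tolist(),' rot',(tr/(np.pi/2)).round(4).tolist())
    return sh/.3,tr/(np.pi/2)
E
python3 - <<'E'
from h import *
T=R.from_rotvec([-1.35225394,0.95194674,-0.94931584]).as_matrix();print(T.round(3))
im=cv2.imread('pics/top0.png')
for n,(x0,y0,x1,y1) in dict(a=(170,195,250,375),b=(260,185,400,305),c=(400,190,500,340)).items():
    s=min(800//(x1-x0),600//(y1-y0)); c=cv2.resize(im[y0:y1,x0:x1],None,fx=s,fy=s,interpolation=cv2.INTER_CUBIC);cv2.imwrite(f'pics/t_{n}.png',c);print(n,s)
im=cv2.imread('pics/scene0.png')
for n,(x0,y0,x1,y1) in dict(a=(360,230,500,390),b=(235,245,375,350),c=(180,180,310,290)).items():
    s=min(800//(x1-x0),600//(y1-y0)); c=cv2.resize(im[y0:y1,x0:x1],None,fx=s,fy=s,interpolation=cv2.INTER_CUBIC);cv2.imwrite(f'pics/s_{n}.png',c);print(n,s)
E
```

```text
[[ 0.339 -0.001  0.941]
 [-0.941  0.002  0.339]
 [-0.002 -1.    -0.   ]]
a 3
b 5
c 4
a 3
b 5
c 5
```

View pics/t_a.png

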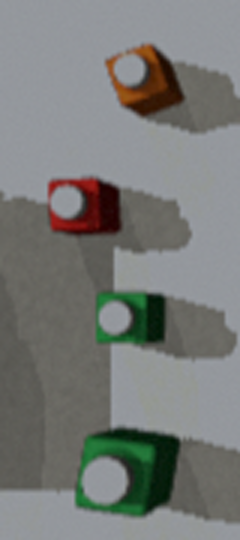

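View pics/t_b.png

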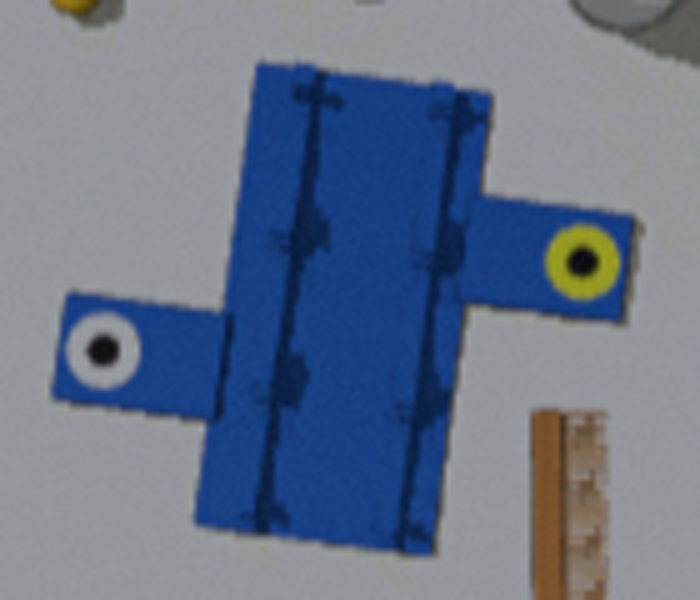

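View pics/t_c.png

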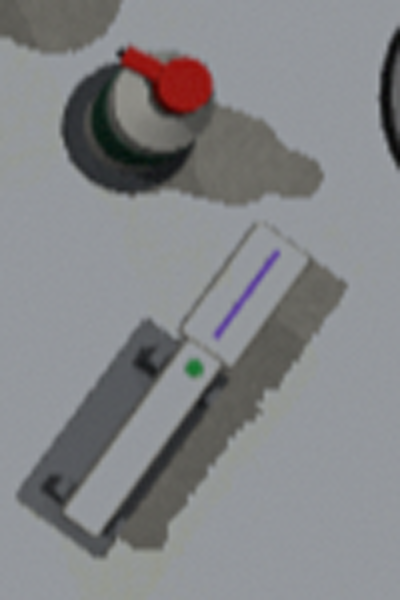

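View pics/s_a.png

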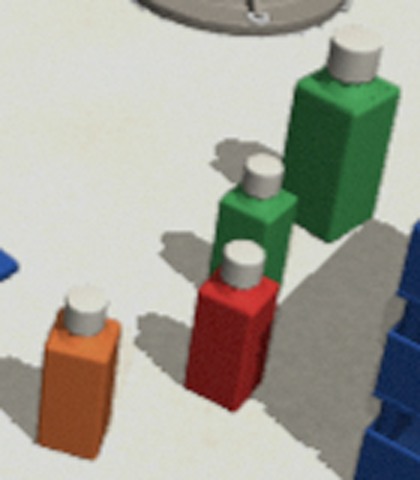

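View pics/s_b.png

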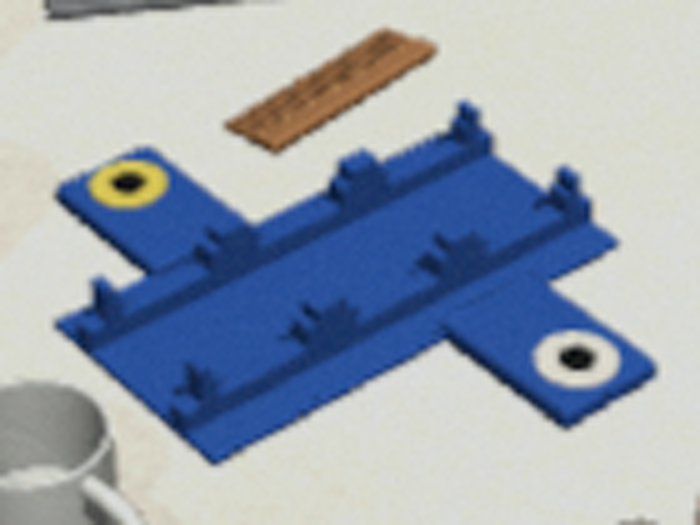

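View pics/s_c.png

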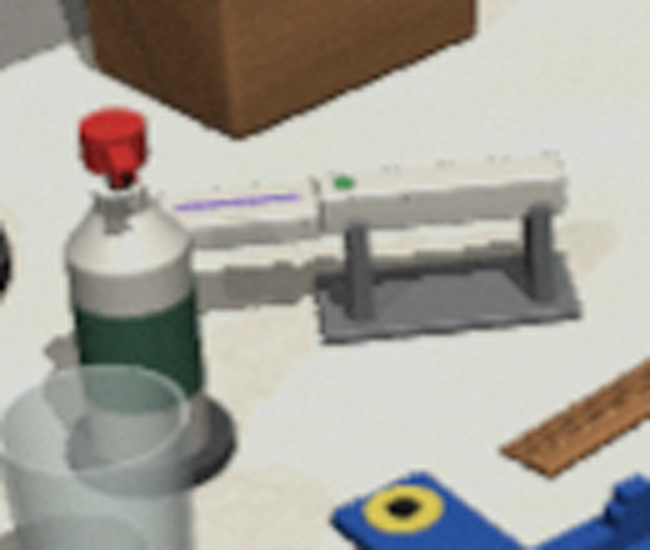

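```bash
python3 - <<'E'
from h import *
P=dict(white=((280.6,255.0),(350.4,316.6),.013),yellow=((376.4,237.2),(260.6,281.6),.013),
orange=((213.3,218.3),(388.7,330.3),.125),red=((192.3,262.3),(441,314.3),.125),green=((208,301),(448,285.7),.125),big=((205,355),(478.3,244),.125),
nozzle=((446.5,211),(202.6,204.4),.2))
for k,(t,s,z) in P.items():
    X,e=tri([ray('top',*t),ray('scene',*s)]); print(k,'tri',X.round(4),np.round(e,4),'top@z',plane('top',*t,z).round(4)[:2],'sc@z',plane('scene',*s,z).round(4)[:2])
def t(x,y): return (400+x/4,190+y/4)
for n,p,z in [('head end1',(262,222),.08),('head end2',(312,262),.08),('rear1',(65,512),.086),('rear2',(102,537),.086),('greendot',(194,369),.086),('neck1',(182,332),.086),('neck2',(222,368),.086)]:
    print(n,plane('top',*t(*p),z).round(4)[:2])
E
```

```text
white tri [0.5434 0.1013 0.0114] [0.0011 0.0011] top@z [0.544  0.1003] sc@z [0.5442 0.1034]
yellow tri [ 0.5937 -0.1571  0.0118] [0.001 0.001] top@z [ 0.5943 -0.1577] sc@z [ 0.5942 -0.155 ]
orange tri [0.6268 0.2642 0.1205] [0.0007 0.0007] top@z [0.6266 0.2627] sc@z [0.6307 0.2675]
red tri [0.515  0.3141 0.1215] [0.0007 0.0007] top@z [0.5151 0.3127] sc@z [0.5185 0.3165]
green tri [0.4185 0.2724 0.1206] [0.0007 0.0007] top@z [0.4188 0.271 ] sc@z [0.4235 0.2756]
big tri [0.289  0.2673 0.1673] [0.0006 0.0006] top@z [0.2856 0.2752] sc@z [0.223  0.2398]
nozzle tri [ 0.6376 -0.3095  0.1989] [0.0013 0.0013] top@z [ 0.6385 -0.3102] sc@z [ 0.6381 -0.3065]
head end1 [ 0.5673 -0.3826]
head end2 [ 0.5416 -0.4146]
rear1 [ 0.3799 -0.2535]
rear2 [ 0.3643 -0.2771]
greendot [ 0.4717 -0.3366]
neck1 [ 0.4954 -0.3291]
neck2 [ 0.4725 -0.3545]
```

```bash
python3 - <<'E'
from h import *
goto([.40,-.25,.42],Rdown([1,-.3,0]))
E
```

```text
dist 0.4216 deg 53.49 rows>= 7
 xyz [-1.0134, -0.0521, 0.972]  rot [-0.0003, -0.5943, -0.0008]
```

Request:
step_arm(xyz=[[-0.98,-0.05,0.97],[-0.98,-0.05,0.97],[-0.98,-0.05,0.97],[-0.98,-0.05,0.97],[-0.98,-0.05,0.97],[-0.98,-0.05,0.97],[-0.98,-0.05,0.97],[-0.98,-0.05,0.97],[-0.98,-0.05,0.97]], rotation=[[0,-0.59,0],[0,-0.59,0],[0,-0.59,0],[0,-0.59,0],[0,-0.59,0],[0,-0.59,0],[0,-0.59,0],[0,-0.59,0],[0,-0.59,0]], grip=0)

```text
clock: 1.27
tcp_pos: [0.4025, -0.2602, 0.4192]
orientation: [-1.557, 0.235, -0.233]
contact_force: [-0.1, 0.0, -0.3]
grip_width: 0.0853
```

```bash
cat >> h.py <<'E'
def log():
    import json
    o=r.get_obs(); open('log.jsonl','a').write(json.dumps({k:np.asarray(v).tolist() for k,v in o.items()})+'\n')
    print('t',round(float(o['clock']),2),'tcp',o['tcp_pos'].round(4),'q',o['joints'].round(3),'F',o['contact_force'].round(1),'w',round(float(o['grip_width']),4))
    T=R.from_rotvec(o['orientation']).as_matrix();print(' x',T[:,0].round(3),'y',T[:,1].round(3),'z',T[:,2].round(3), 'gp',(o['tcp_pos']+.155*T[:,1]).round(4)); return o
E
python3 - <<'E'
from h import *
log()
goto([.44,.03,.40],Rdown([1,0,0]))
a=np.radians(60)
goto([.44,.03,.32],Rdown([1,0,0],[0,np.sin(a),-np.cos(a)]))
E
```

```text
t 1.27 tcp [ 0.4025 -0.2602  0.4192] q [ 0.767  0.161 -0.357  1.972  0.065  1.021  0.081] F [-0.1  0.  -0.3] w 0.0853
 x [ 0.956 -0.294 -0.001] y [-0.001  0.001 -1.   ] z [0.294 0.956 0.001] gp [ 0.4023 -0.2601  0.2642]
dist 0.2933 deg 17.12 rows>= 5
 xyz [-0.1651, 0.0648, 0.9613]  rot [-0.0005, -0.1902, -0.0008]
dist 0.309 deg 62.13 rows>= 6
 xyz [-0.1648, 0.3314, 0.9611]  rot [0.661, -0.1728, 0.0988]
```

Request:
step_arm(xyz=[[-0.16,0.33,0.96],[-0.16,0.33,0.96],[-0.16,0.33,0.96],[-0.16,0.33,0.96],[-0.16,0.33,0.96],[-0.16,0.33,0.96],[-0.16,0.33,0.96],[-0.16,0.33,0.96],[-0.16,0.33,0.96]], rotation=[[0.661,-0.173,0.099],[0.661,-0.173,0.099],[0.661,-0.173,0.099],[0.661,-0.173,0.099],[0.661,-0.173,0.099],[0.661,-0.173,0.099],[0.661,-0.173,0.099],[0.661,-0.173,0.099],[0.661,-0.173,0.099]])

```text
clock: 2.4
tcp_pos: [0.4415, 0.0287, 0.3208]
orientation: [-0.527, -0.001, -0.001]
contact_force: [-0.8, 0.4, -0.3]
grip_width: 0.0852
```

```bash
python3 - <<'E'
from h import *
log()
snap('wrist','w1');snap('scene','s1')
a=np.radians(60)
goto([.4185,.05,.19],Rdown([1,0,0],[0,np.sin(a),-np.cos(a)]))
E
```

```text
t 2.4 tcp [0.4415 0.0287 0.3208] q [ 0.771  0.483 -0.813  2.16  -0.944  0.919  0.72 ] F [-0.8  0.4 -0.3] w 0.0852
 x [ 1.    -0.001  0.001] y [ 0.001  0.865 -0.503] z [-0.     0.503  0.865] gp [0.4417 0.1627 0.2429]
dist 0.1345 deg 0.14 rows>= 3
 xyz [-0.0767, 0.2792, -0.3422]  rot [0.0014, 0.0005, 0.0004]
```

View pics/w1.png

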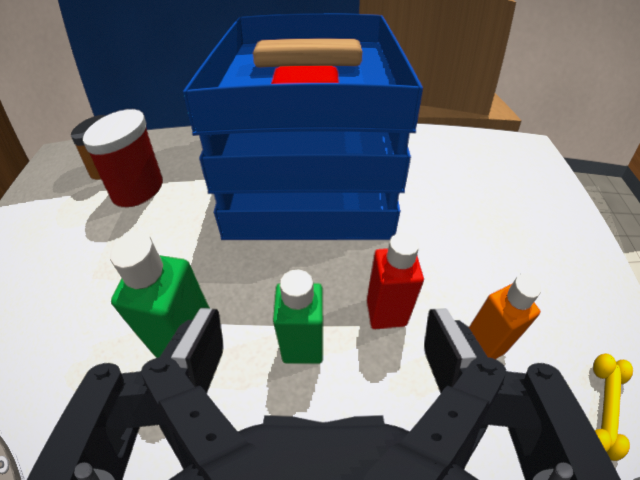

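View pics/s1.png

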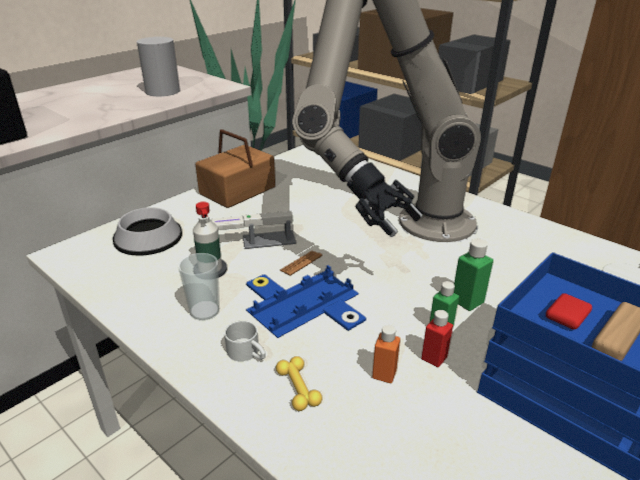

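```bash
python3 - <<'E'
import cv2
im=cv2.imread('pics/w1_full.png')
c=cv2.resize(im[225:385,255:555],None,fx=2.66,fy=2.66,interpolation=cv2.INTER_CUBIC);cv2.imwrite('pics/w1b.png',c)
E
```

```text
(no output)
```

View pics/w1b.png

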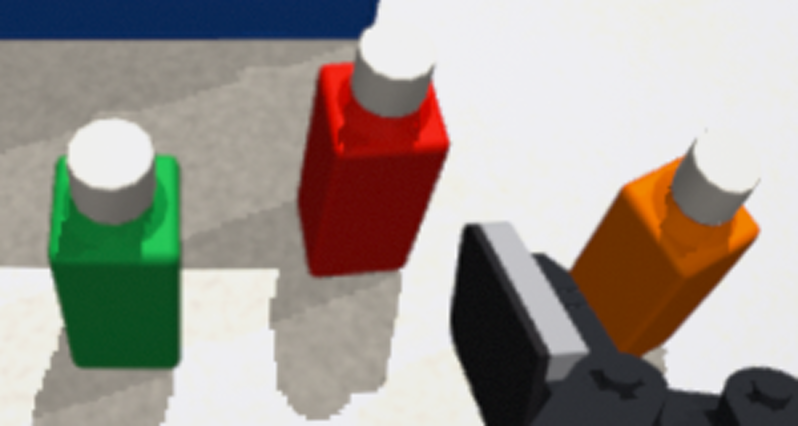

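```bash
python3 - <<'E'
from h import *
import json
o=json.loads(open('log.jsonl').readlines()[-1]);p=np.array(o['tcp_pos']);rv=o['orientation']
def w(x,y,z): return wplane(255+x/2.66,225+y/2.66,z,p,rv)
for n,a,b,z in [('g bot',(75,362),(178,365),0.003),('g top',(52,258),(180,262),.094),('r bot',(312,275),(402,268),0.003),('r top',(328,155),(446,145),.094),('r left',(320,68),(328,155),.094),('o front',(685,275),(757,232),.094),('o left',(685,275),(622,190),.094)]:
    A=w(*a,z);B=w(*b,z);d=B-A;print(n,A.round(4),B.round(4),'len',np.linalg.norm(d).round(4),'ang',np.degrees(np.arctan2(d[1],d[0])).round(1))
for n,a in [('g',(110,152)),('r',(398,50)),('o',(727,163))]: print(n,w(*a,.125).round(4))
E
```

```text
g bot [0.3989 0.2538 0.003 ] [0.4406 0.2531 0.003 ] len 0.0416 ang -1.0
g top [0.3997 0.2522 0.094 ] [0.4413 0.2512 0.094 ] len 0.0416 ang -1.3
r bot [0.4975 0.2942 0.003 ] [0.5371 0.2964 0.003 ] len 0.0397 ang 3.3
r top [0.493  0.2933 0.094 ] [0.5365 0.2969 0.094 ] len 0.0436 ang 4.8
r left [0.4937 0.3331 0.094 ] [0.493  0.2933 0.094 ] len 0.0398 ang -91.0
o front [0.6162 0.2386 0.094 ] [0.6526 0.2535 0.094 ] len 0.0394 ang 22.2
o left [0.6162 0.2386 0.094 ] [0.6006 0.2751 0.094 ] len 0.0396 ang 113.1
g [0.4195 0.273  0.125 ]
r [0.5158 0.3151 0.125 ]
o [0.6271 0.2641 0.125 ]
```

```bash
cat >> h.py <<'E'
def app(yaw,th):
    """approach tilted th deg from down, leaning along horizontal dir perpendicular(+90) to jaw yaw(deg). returns Rm"""
    y=np.radians(yaw);t=np.radians(th); j=[np.cos(y),np.sin(y),0]; a=[-np.sin(y)*np.sin(t),np.cos(y)*np.sin(t),-np.cos(t)]
    return Rdown(j,a)
def gpgoto(gp,Rm,back=0,o=None): return goto(np.array(gp)-(.155+back)*Rm[:,1],Rm,o)
E
python3 - <<'E'
from h import *
gpgoto([.4197,.273,.06],app(-1,60),.11)
E
```

```text
dist 0.1317 deg 1.0 rows>= 3
 xyz [-0.086, 0.2564, -0.3458]  rot [0.0014, 0.0061, -0.0092]
```

Request:
step_arm(xyz=[[-0.086,0.256,-0.346],[-0.086,0.256,-0.346],[-0.086,0.256,-0.346],[-0.086,0.256,-0.346],[-0.086,0.256,-0.346]], rotation=[[0.001,0.006,-0.009],[0.001,0.006,-0.009],[0.001,0.006,-0.009],[0.001,0.006,-0.009],[0.001,0.006,-0.009]])

```text
clock: 3.12
tcp_pos: [0.4171, 0.0432, 0.1948]
orientation: [-0.526, 0.0, -0.018]
contact_force: [-0.6, 1.4, -0.5]
grip_width: 0.0852
```

```bash
python3 - <<'E'
from h import *
log();snap('wrist','w2')
gpgoto([.4197,.273,.06],app(-1,60))
E
```

```text
t 3.12 tcp [0.4171 0.0432 0.1948] q [ 0.733  0.761 -0.803  2.255 -1.01   0.632  0.985] F [-0.6  1.4 -0.5] w 0.0852
 x [ 1.    -0.017  0.005] y [ 0.017  0.865 -0.502] z [0.005 0.502 0.865] gp [0.4198 0.1772 0.117 ]
dist 0.1114 deg 0.31 rows>= 2
 xyz [-0.0052, 0.3714, -0.0045]  rot [0.0017, 0.0026, 0.0016]
```

View pics/w2.png

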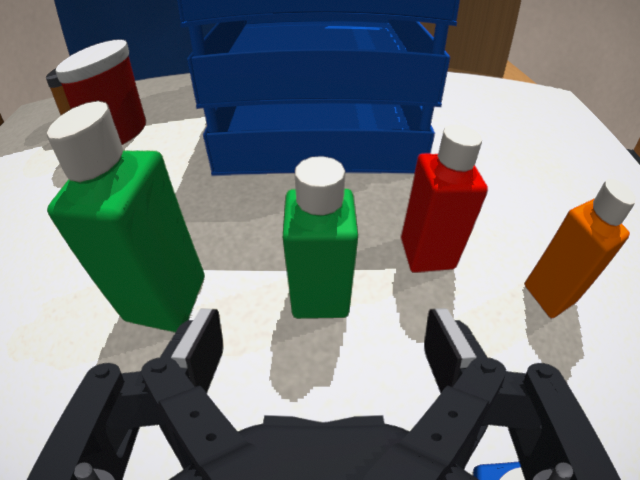

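Request:
step_arm(xyz=[[-0.002,0.1,-0.001],[-0.003,0.2,-0.002],[-0.004,0.3,-0.004],[-0.005,0.371,-0.004],[-0.005,0.371,-0.004],[-0.005,0.371,-0.004]], rotation=[[0.002,0.002,0.002],[0.002,0.002,0.002],[0.002,0.002,0.002],[0.002,0.002,0.002],[0.002,0.002,0.002],[0.002,0.002,0.002]])

```text
clock: 3.92
tcp_pos: [0.4181, 0.1381, 0.1386]
orientation: [-0.524, 0.002, -0.018]
contact_force: [1.1, -0.4, -0.5]
grip_width: 0.0852
```

```bash
python3 - <<'E'
from h import *
log();snap('wrist','w3')
E
```

```text
t 3.92 tcp [0.4181 0.1381 0.1386] q [ 0.629  1.006 -0.949  2.255 -1.201  0.311  1.164] F [ 1.1 -0.4 -0.5] w 0.0852
 x [ 1.    -0.017  0.003] y [ 0.016  0.866 -0.5  ] z [0.006 0.5   0.866] gp [0.4207 0.2723 0.061 ]
```

View pics/w3.png

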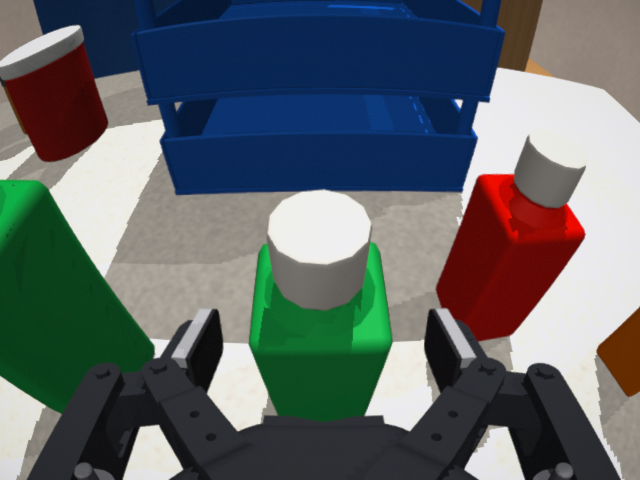

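Request:
step_arm(xyz=[[0,0,0],[0,0,0],[0,0,0],[0,0,0],[0,0,0],[0,0,0],[0,0,0],[0,0,0]], rotation=[[0,0,0],[0,0,0],[0,0,0],[0,0,0],[0,0,0],[0,0,0],[0,0,0],[0,0,0]], grip=1, force=45)

```text
clock: 4.97
tcp_pos: [0.4182, 0.138, 0.1386]
orientation: [-0.524, 0.002, -0.018]
contact_force: [0.7, -3.7, 5.7]
grip_width: 0.0433
```

```bash
python3 - <<'E'
from h import *
log();snap('wrist','w4')
E
```

```text
t 4.97 tcp [0.4182 0.138  0.1386] q [ 0.63   1.006 -0.95   2.255 -1.201  0.311  1.164] F [ 0.7 -3.7  5.7] w 0.0433
 x [ 1.    -0.018  0.003] y [ 0.017  0.866 -0.5  ] z [0.006 0.5   0.866] gp [0.4208 0.2721 0.061 ]
```

View pics/w4.png

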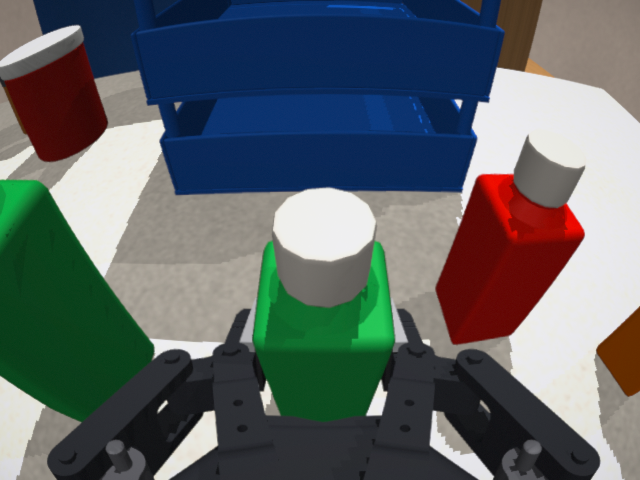

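```bash
python3 - <<'E'
from h import *
w=np.array([.544,.1013]);y=np.array([.5942,-.157]);c=(w+y)/2;d=y-w
yaw=np.arctan2(d[1],d[0])-np.arctan2(-250,82);print(c,np.degrees(yaw))
rx=np.array([np.cos(yaw),np.sin(yaw)]);ry=np.array([-rx[1],rx[0]])
for i in (-1,0,1): print('bay',i+1,c+rx*.082*i)
o=r.get_obs();T=R.from_rotvec(o['orientation']).as_matrix()
print('up .1:',(T.T@[0,0,.1]/.3).round(3))
gpgoto([.43,.18,.2],app(-3,15))
E
```

```text
[ 0.5691  -0.02785] -7.161293152105141
bay 0 [ 0.48773967 -0.01762764]
bay 1 [ 0.5691  -0.02785]
bay 2 [ 0.65046033 -0.03807236]
up .1: [ 0.001 -0.167  0.289]
dist 0.2114 deg 45.02 rows>= 5
 xyz [0.034, -0.346, 0.6128]  rot [-0.4997, 0.0191, -0.0124]
```

Request:
step_arm(xyz=[[0.001,-0.08,0.14],[0.001,-0.167,0.289],[0.001,-0.167,0.289],[0.034,-0.346,0.613],[0.034,-0.346,0.613],[0.034,-0.346,0.613],[0.034,-0.346,0.613],[0.034,-0.346,0.613],[0.034,-0.346,0.613],[0.034,-0.346,0.613]], rotation=[[0,0,0],[0,0,0],[0,0,0],[-0.2,0.008,-0.005],[-0.35,0.013,-0.009],[-0.5,0.019,-0.012],[-0.5,0.019,-0.012],[-0.5,0.019,-0.012],[-0.5,0.019,-0.012],[-0.5,0.019,-0.012]])

```text
clock: 6.28
tcp_pos: [0.4276, 0.1398, 0.3486]
orientation: [-1.307, 0.036, -0.042]
contact_force: [-0.1, -0.6, -0.4]
grip_width: 0.0437
```

```bash
python3 - <<'E'
from h import *
log()
c=np.array([.4877,-.0176]);ry=np.array([.1247,.9922])
g=np.r_[c+.0135*ry,.13]
gpgoto(g,app(-7.16,-30))
E
```

```text
t 6.28 tcp [0.4276 0.1398 0.3486] q [ 0.085  0.204 -0.507  2.133 -0.21   0.725 -0.309] F [-0.1 -0.6 -0.4] w 0.0437
 x [ 0.999 -0.051 -0.003] y [ 0.011  0.26  -0.966] z [0.05  0.964 0.26 ] gp [0.4292 0.1801 0.199 ]
dist 0.1294 deg 45.27 rows>= 5
 xyz [0.2501, 0.216, -0.277]  rot [-0.5007, 0.0479, 0.0044]
```

Request:
step_arm(xyz=[[0.06,0.05,-0.07],[0.12,0.1,-0.14],[0.18,0.16,-0.21],[0.25,0.216,-0.277],[0.25,0.216,-0.277],[0.25,0.216,-0.277],[0.25,0.216,-0.277],[0.25,0.216,-0.277]], rotation=[[-0.1,0.01,0],[-0.2,0.02,0.002],[-0.3,0.03,0.003],[-0.4,0.04,0.004],[-0.5,0.048,0.004],[-0.5,0.048,0.004],[-0.5,0.048,0.004],[-0.5,0.048,0.004]])

```text
clock: 7.28
tcp_pos: [0.4989, 0.072, 0.2645]
orientation: [-2.088, 0.132, -0.077]
contact_force: [0.5, 0.0, -1.3]
grip_width: 0.0435
```

```bash
python3 - <<'E'
from h import *
log();snap('wrist','w5');snap('scene','s5',(160,120,400,330),3); snap('top','t5',(250,170,410,310),5)
E
```

```text
t 7.28 tcp [0.4989 0.072  0.2645] q [-0.271  0.462 -0.16   2.024  0.598  1.044 -0.959] F [ 0.5  0.  -1.3] w 0.0435
 x [ 0.992 -0.126  0.   ] y [-0.062 -0.493 -0.868] z [ 0.11   0.861 -0.497] gp [ 0.4892 -0.0044  0.13  ]
```

View pics/w5.png

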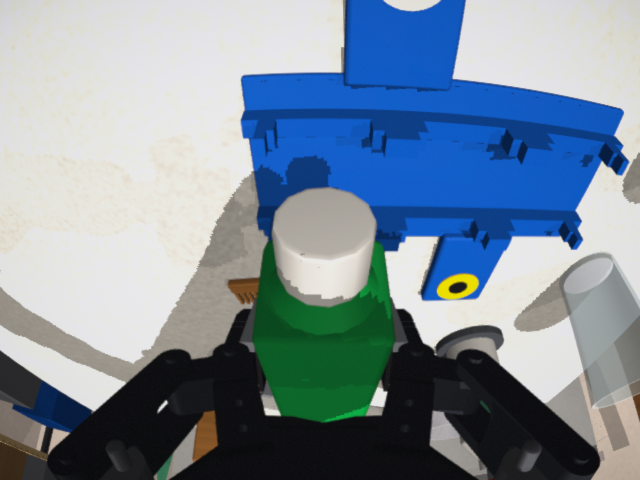

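View pics/s5.png

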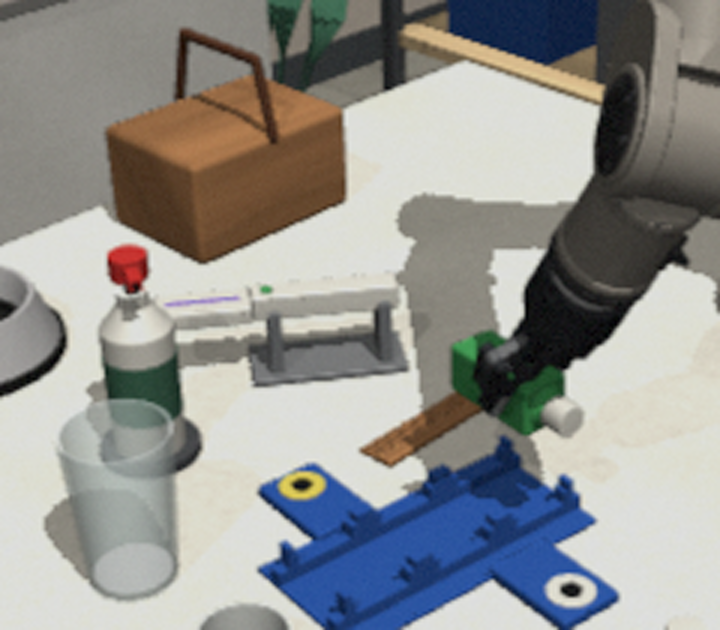

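View pics/t5.png

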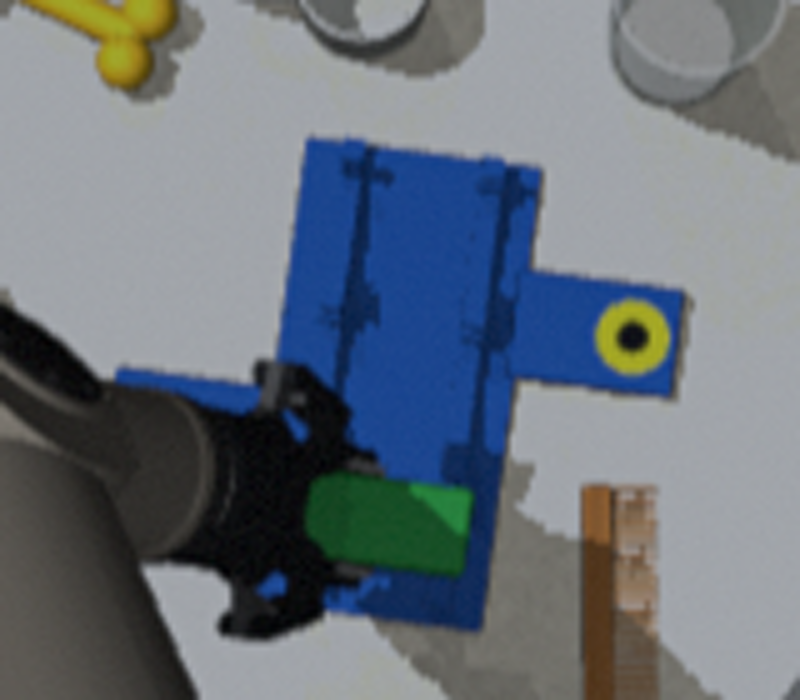

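```bash
cat > ov.py <<'E'
from h import *
def overlay(img,out,pos,rv,c,yaw,crop,s,dz=0):
    im=cv2.imread(img);y=np.radians(yaw);rx=np.array([np.cos(y),np.sin(y),0]);ry=np.array([-rx[1],rx[0],0])
    x0,y0,x1,y1=crop;im=cv2.resize(im[y0:y1,x0:x1],None,fx=s,fy=s,interpolation=cv2.INTER_CUBIC)
    for i in(-1,0,1):
        for sx in(-1,1):
            for yy in(-44,-32,32,44):
                for z,col in((.018,(0,255,0)),(.038,(0,0,255))):
                    X=np.r_[c,z]+rx*(.082*i+sx*.026)+ry*yy*1e-3
                    u,v=wproj(X,pos,rv)[0]; u=(u-x0)*s;v=(v-y0)*s
                    cv2.circle(im,(int(u),int(v)),2,col,-1)
    cv2.imwrite(out,im)
E
python3 - <<'E'
from ov import *
import json
o=json.loads(open('log.jsonl').readlines()[-1])
overlay('pics/w5_full.png','pics/w5o.png',np.array(o['tcp_pos']),o['orientation'],np.array([.5691,-.0279]),-7.16,(230,60,640,310),1.95)
E
```

```text
(no output)
```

View pics/w5o.png

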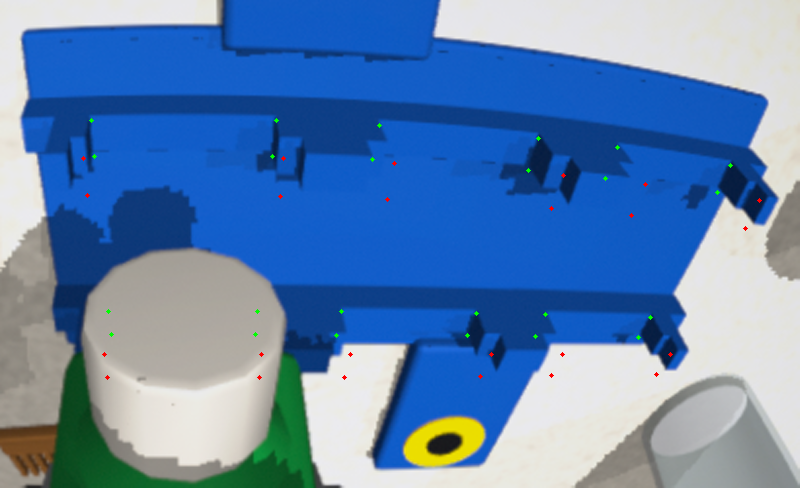

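```bash
python3 - <<'E'
from h import *
c=np.array([.4877,-.0176]);ry=np.array([.1247,.9922])
for z in(.06,.041): gpgoto(np.r_[c+.0135*ry,z],app(-7.16,-30))
E
```

```text
dist 0.0704 deg 0.16 rows>= 2
 xyz [-0.0002, 0.2027, 0.1182]  rot [-0.0016, -0.0008, 0.0002]
dist 0.0894 deg 0.16 rows>= 2
 xyz [-0.0003, 0.2576, 0.1497]  rot [-0.0016, -0.0008, 0.0002]
```

Request:
step_arm(xyz=[[0,0.1,0.058],[0,0.2,0.116],[0,0.22,0.128],[0,0.24,0.139],[0,0.257,0.15],[0,0.257,0.15]], rotation=[[-0.001,0,0],[-0.001,0,0],[-0.001,0,0],[-0.001,0,0],[-0.001,0,0],[-0.001,0,0]])

```text
clock: 8.18
tcp_pos: [0.4995, 0.073, 0.1759]
orientation: [-2.09, 0.13, -0.078]
contact_force: [-0.9, -0.4, -0.9]
grip_width: 0.0436
```

```bash
python3 - <<'E'
from h import *
log();snap('scene','s6',(220,200,400,340),4)
E
```

```text
t 8.18 tcp [0.4995 0.073  0.1759] q [-0.299  0.616 -0.13   2.05   0.684  0.899 -1.089] F [-0.9 -0.4 -0.9] w 0.0436
 x [ 0.992 -0.125  0.002] y [-0.061 -0.495 -0.867] z [ 0.11   0.86  -0.499] gp [ 0.4901 -0.0037  0.0415]
```

View pics/s6.png

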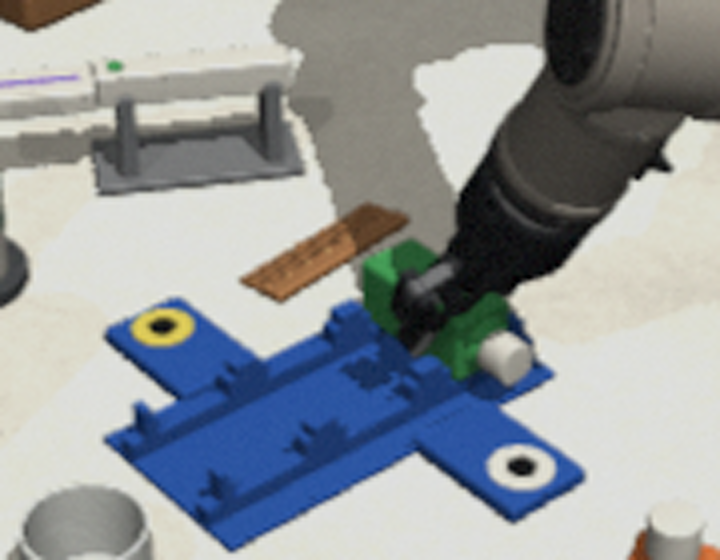

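Request:
step_arm(xyz=[[0,0.005,0.003],[0,0.005,0.003]], rotation=[[0,0,0],[0,0,0]])

```text
clock: 8.48
tcp_pos: [0.4994, 0.0732, 0.1755]
orientation: [-2.091, 0.131, -0.079]
contact_force: [-3.1, 2.6, 12.0]
grip_width: 0.0432
```

Request:
step_arm(xyz=[[0,0,0],[0,0,0],[0,0,0],[0,0,0]], rotation=[[0,0,0],[0,0,0],[0,0,0],[0,0,0]], grip=0.3)

```text
clock: 8.98
tcp_pos: [0.4994, 0.0731, 0.1754]
orientation: [-2.091, 0.131, -0.079]
contact_force: [-0.6, -0.0, -0.1]
grip_width: 0.0596
```

Request:
step_arm(xyz=[[0,-0.1,0],[0,-0.2,0],[0,-0.4,0],[0,-0.5,0],[0,-0.5,0],[0,-0.5,0]], rotation=[[0,0,0],[0,0,0],[0,0,0],[0,0,0],[0,0,0],[0,0,0]])

```text
clock: 9.72
tcp_pos: [0.5082, 0.1468, 0.3045]
orientation: [-2.092, 0.132, -0.078]
contact_force: [-0.6, -0.3, -0.1]
grip_width: 0.0599
```

```bash
python3 - <<'E'
from h import *
log();snap('wrist','w7');snap('scene','s7',(220,230,470,400),3);snap('top','t7',(170,170,410,310),3)
E
```

```text
t 9.72 tcp [0.5082 0.1468 0.3045] q [-0.358  0.45  -0.202  1.919  0.529  1.19  -0.986] F [-0.6 -0.3 -0.1] w 0.0599
 x [ 0.992 -0.126  0.001] y [-0.062 -0.497 -0.865] z [ 0.11   0.858 -0.501] gp [0.4985 0.0698 0.1704]
```

View pics/w7.png

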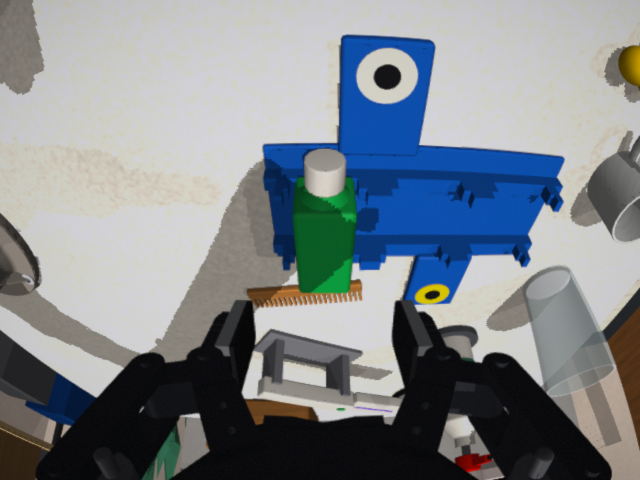

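View pics/s7.png

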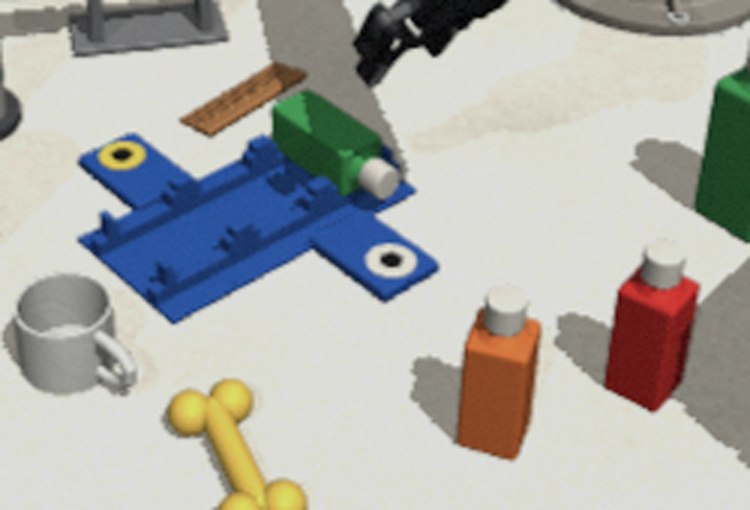

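View pics/t7.png

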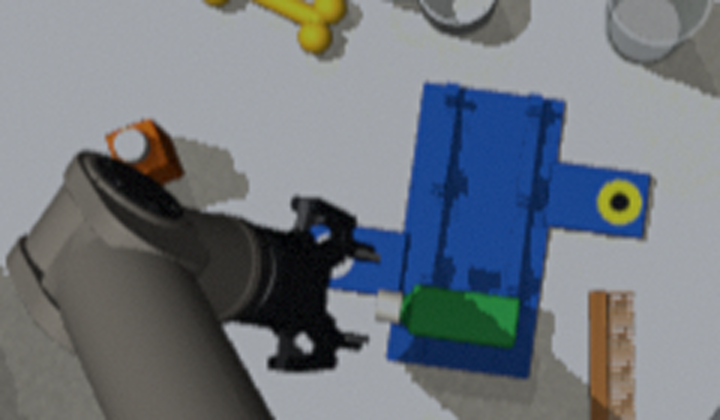

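```bash
python3 - <<'E'
from h import *
gpgoto([.5155,.3145,.06],app(4,60),.13)
E
```

```text
dist 0.1306 deg 90.66 rows>= 9
 xyz [0.1142, 0.4177, -0.0453]  rot [0.9976, -0.1345, 0.0362]
```

Request:
step_arm(xyz=[[0,0,0],[0,0,0],[0,0,0],[0,0,0],[0.03,0.1,-0.01],[0.06,0.2,-0.02],[0.114,0.418,-0.045],[0.114,0.418,-0.045],[0.114,0.418,-0.045],[0.114,0.418,-0.045],[0.114,0.418,-0.045]], rotation=[[0.12,-0.016,0.004],[0.24,-0.03,0.008],[0.35,-0.05,0.013],[0.47,-0.063,0.017],[0.58,-0.08,0.021],[0.7,-0.095,0.025],[0.82,-0.11,0.03],[0.94,-0.126,0.034],[0.998,-0.134,0.036],[0.998,-0.134,0.036],[0.998,-0.134,0.036]], grip=0)

```text
clock: 11.25
tcp_pos: [0.5325, 0.0686, 0.2023]
orientation: [-0.525, -0.018, 0.068]
contact_force: [0.3, 1.2, 0.2]
grip_width: 0.0854
```

```bash
python3 - <<'E'
from h import *
log();snap('wrist','w8')
gpgoto([.5155,.3145,.06],app(4,60))
E
```

```text
t 11.25 tcp [0.5325 0.0686 0.2023] q [ 0.729  0.943 -0.98   1.972 -0.519  0.653  0.487] F [0.3 1.2 0.2] w 0.0854
 x [ 0.998  0.069 -0.   ] y [-0.06   0.863 -0.501] z [-0.034  0.5    0.865] gp [0.5232 0.2024 0.1246]
dist 0.1296 deg 0.11 rows>= 3
 xyz [0.0004, 0.4319, -0.0007]  rot [0.0012, 0.0003, 0.0]
```

View pics/w8.png

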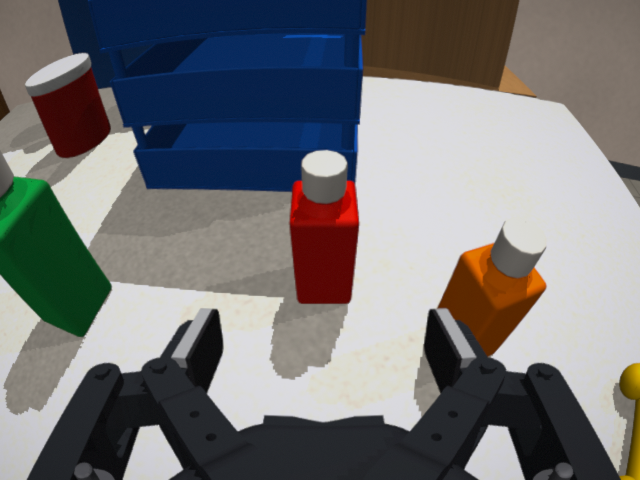

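Request:
step_arm(xyz=[[0,0.12,0],[0,0.24,0],[0,0.34,0],[0,0.432,-0.001],[0,0.432,-0.001],[0,0.432,-0.001]], rotation=[[0.001,0,0],[0.001,0,0],[0.001,0,0],[0.001,0,0],[0.001,0,0],[0.001,0,0]])

```text
clock: 12.05
tcp_pos: [0.525, 0.1806, 0.1379]
orientation: [-0.525, -0.02, 0.069]
contact_force: [0.3, -0.8, 0.4]
grip_width: 0.0855
```

Request:
step_arm(xyz=[[0,0,0],[0,0,0],[0,0,0],[0,0,0],[0,0,0],[0,0,0],[0,0,0],[0,0,0]], rotation=[[0,0,0],[0,0,0],[0,0,0],[0,0,0],[0,0,0],[0,0,0],[0,0,0],[0,0,0]], grip=1, force=45)

```text
clock: 13.05
tcp_pos: [0.5253, 0.1806, 0.1382]
orientation: [-0.525, -0.021, 0.068]
contact_force: [1.0, -3.4, 4.7]
grip_width: 0.0434
```

```bash
python3 - <<'E'
from h import *
o=log();snap('wrist','w9')
T=R.from_rotvec(o['orientation']).as_matrix()
print('up .1:',(T.T@[0,0,.1]/.3).round(3))
gpgoto([.53,.19,.2],app(-1,15))
E
```

```text
t 13.05 tcp [0.5253 0.1806 0.1382] q [ 0.54   1.096 -0.996  1.981 -0.551  0.395  0.514] F [ 1.  -3.4  4.7] w 0.0434
 x [0.998 0.07  0.002] y [-0.06   0.863 -0.502] z [-0.037  0.5    0.865] gp [0.516  0.3144 0.0605]
up .1: [ 0.001 -0.167  0.288]
dist 0.2138 deg 45.16 rows>= 5
 xyz [0.0078, -0.4429, 0.5582]  rot [-0.4985, 0.0465, -0.0337]
```

View pics/w9.png

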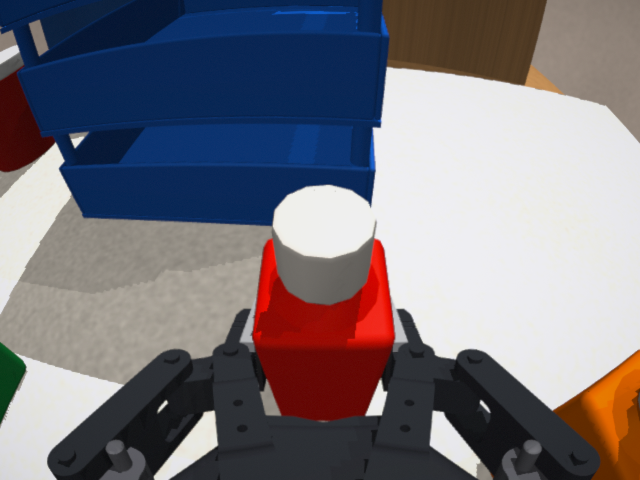

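Request:
step_arm(xyz=[[0.001,-0.08,0.14],[0.001,-0.167,0.288],[0.001,-0.167,0.288],[0.008,-0.3,0.5],[0.008,-0.443,0.558],[0.008,-0.443,0.558],[0.008,-0.443,0.558],[0.008,-0.443,0.558],[0.008,-0.443,0.558],[0.008,-0.443,0.558]], rotation=[[0,0,0],[0,0,0],[0,0,0],[-0.1,0.009,-0.007],[-0.22,0.02,-0.014],[-0.34,0.03,-0.023],[-0.45,0.042,-0.03],[-0.498,0.046,-0.034],[-0.498,0.046,-0.034],[-0.498,0.046,-0.034]])

```text
clock: 14.35
tcp_pos: [0.5291, 0.1495, 0.3485]
orientation: [-1.307, 0.012, -0.014]
contact_force: [0.1, 0.1, -1.4]
grip_width: 0.0436
```

```bash
python3 - <<'E'
from h import *
log()
c=np.array([.5691,-.0279]);ry=np.array([.1247,.9922])
gpgoto(np.r_[c+.0135*ry,.13],app(-7.16,-30))
E
```

```text
t 14.35 tcp [0.5291 0.1495 0.3485] q [ 0.121  0.379 -0.543  1.911 -0.071  0.801 -0.35 ] F [ 0.1  0.1 -1.4] w 0.0436
 x [ 1.    -0.017 -0.001] y [ 0.003  0.261 -0.965] z [0.017 0.965 0.261] gp [0.5295 0.1899 0.1989]
dist 0.1316 deg 45.5 rows>= 5
 xyz [0.1765, 0.1961, -0.3506]  rot [-0.5007, 0.0701, 0.0082]
```

Request:
step_arm(xyz=[[0.04,0.05,-0.09],[0.09,0.1,-0.18],[0.13,0.15,-0.26],[0.176,0.196,-0.351],[0.176,0.196,-0.351],[0.176,0.196,-0.351],[0.176,0.196,-0.351],[0.176,0.196,-0.351]], rotation=[[-0.1,0.014,0.001],[-0.2,0.03,0.003],[-0.3,0.04,0.005],[-0.4,0.056,0.006],[-0.5,0.07,0.008],[-0.5,0.07,0.008],[-0.5,0.07,0.008],[-0.5,0.07,0.008]])

```text
clock: 15.35
tcp_pos: [0.5803, 0.0616, 0.2646]
orientation: [-2.088, 0.131, -0.077]
contact_force: [0.5, -0.2, -1.4]
grip_width: 0.0433
```

```bash
python3 - <<'E'
from h import *
log();snap('wrist','w10')
c=np.array([.5691,-.0279]);ry=np.array([.1247,.9922])
gpgoto(np.r_[c+.013*ry,.0405],app(-7.16,-30))
E
```

```text
t 15.35 tcp [0.5803 0.0616 0.2646] q [-0.236  0.557 -0.127  1.844  0.6    1.089 -0.856] F [ 0.5 -0.2 -1.4] w 0.0433
 x [ 0.992 -0.125  0.   ] y [-0.062 -0.493 -0.868] z [ 0.109  0.861 -0.497] gp [ 0.5707 -0.0148  0.1301]
dist 0.0899 deg 0.18 rows>= 2
 xyz [0.0, 0.2596, 0.1498]  rot [-0.002, -0.0006, 0.0]
```

View pics/w10.png

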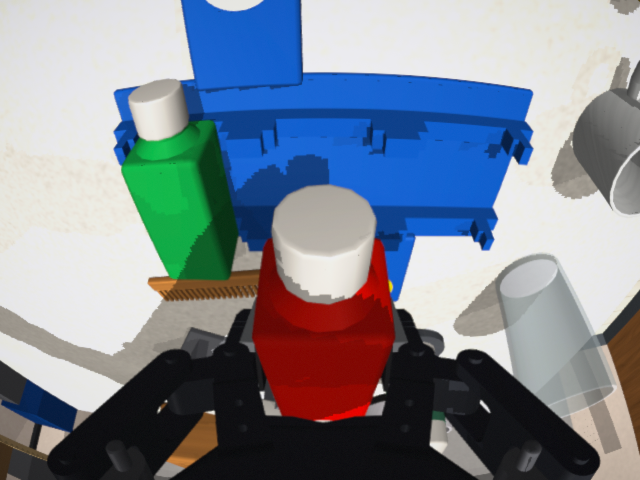

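Request:
step_arm(xyz=[[0,0.1,0.058],[0,0.2,0.116],[0,0.22,0.128],[0,0.24,0.139],[0,0.26,0.15],[0,0.264,0.152],[0,0.264,0.152]], rotation=[[-0.002,0,0],[-0.002,0,0],[-0.002,0,0],[-0.002,0,0],[-0.002,0,0],[-0.002,0,0],[-0.002,0,0]])

```text
clock: 16.27
tcp_pos: [0.581, 0.0622, 0.1759]
orientation: [-2.092, 0.131, -0.079]
contact_force: [-4.2, 3.1, 14.6]
grip_width: 0.0435
```

```bash
python3 - <<'E'
from h import *
log();snap('scene','s11',(220,200,400,340),4)
E
```

```text
t 16.27 tcp [0.581  0.0622 0.1759] q [-0.257  0.692 -0.102  1.868  0.665  0.959 -0.964] F [-4.2  3.1 14.6] w 0.0435
 x [ 0.992 -0.126  0.003] y [-0.061 -0.497 -0.865] z [ 0.11   0.858 -0.501] gp [ 0.5716 -0.0149  0.0418]
```

View pics/s11.png

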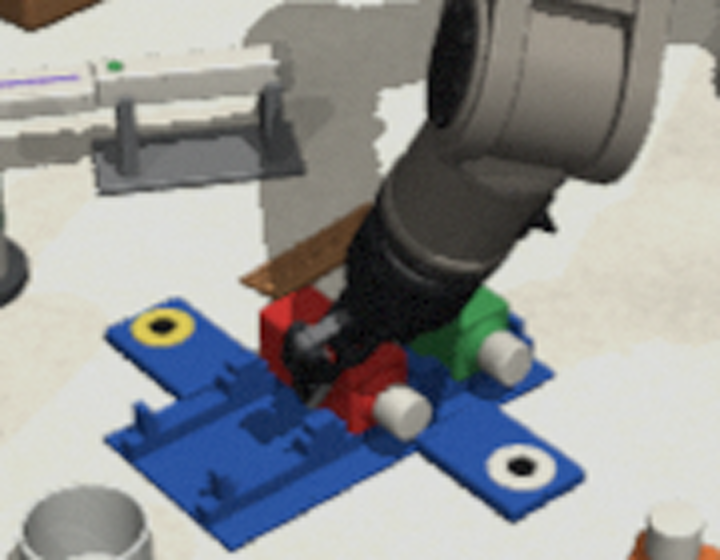

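Request:
step_arm(xyz=[[0,0,0],[0,0,0],[0,0,0],[0,0,0]], rotation=[[0,0,0],[0,0,0],[0,0,0],[0,0,0]], grip=0.3)

```text
clock: 16.82
tcp_pos: [0.581, 0.0621, 0.1757]
orientation: [-2.092, 0.131, -0.079]
contact_force: [-0.3, 0.7, -0.5]
grip_width: 0.0599
```

Request:
step_arm(xyz=[[0,-0.1,0],[0,-0.2,0],[0,-0.4,0],[0,-0.5,0],[0,-0.5,0],[0,-0.5,0]], rotation=[[0,0,0],[0,0,0],[0,0,0],[0,0,0],[0,0,0],[0,0,0]])

```text
clock: 17.58
tcp_pos: [0.5897, 0.1358, 0.3046]
orientation: [-2.094, 0.132, -0.078]
contact_force: [-0.1, -1.1, -0.2]
grip_width: 0.0596
```

```bash
python3 - <<'E'
from h import *
log();snap('wrist','w12');snap('scene','s12',(220,230,470,400),3)
gpgoto([.627,.264,.06],app(22.5,60),.13)
E
```

```text
t 17.57 tcp [0.5897 0.1358 0.3046] q [-0.322  0.548 -0.158  1.747  0.546  1.228 -0.884] F [-0.1 -1.1 -0.2] w 0.0596
 x [ 0.992 -0.127  0.001] y [-0.063 -0.498 -0.865] z [ 0.11   0.858 -0.502] gp [0.58   0.0586 0.1705]
dist 0.1939 deg 93.96 rows>= 9
 xyz [0.4778, 0.4303, -0.0657]  rot [0.9773, -0.3549, 0.0948]
```

View pics/w12.png

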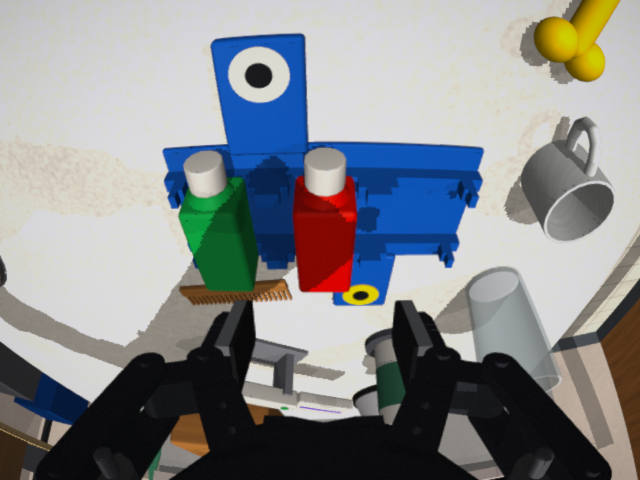

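View pics/s12.png

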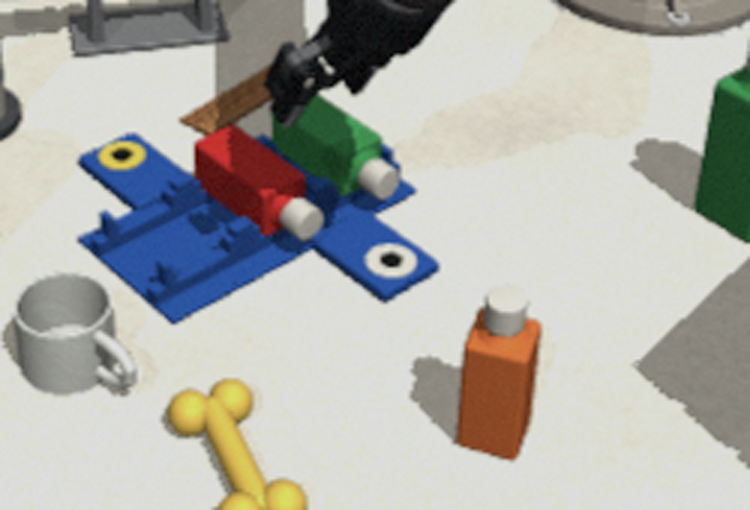

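Request:
step_arm(xyz=[[0,0,0],[0,0,0],[0,0,0],[0.05,0,0],[0.12,0.05,-0.01],[0.24,0.2,-0.03],[0.36,0.3,-0.05],[0.478,0.43,-0.066],[0.478,0.43,-0.066],[0.478,0.43,-0.066],[0.478,0.43,-0.066],[0.478,0.43,-0.066]], rotation=[[0.11,-0.04,0.01],[0.22,-0.08,0.02],[0.33,-0.12,0.03],[0.44,-0.16,0.04],[0.55,-0.2,0.05],[0.66,-0.24,0.06],[0.77,-0.28,0.07],[0.88,-0.32,0.085],[0.977,-0.355,0.095],[0.977,-0.355,0.095],[0.977,-0.355,0.095],[0.977,-0.355,0.095]], grip=0)

```text
clock: 19.18
tcp_pos: [0.7213, 0.0374, 0.2042]
orientation: [-0.52, -0.105, 0.385]
contact_force: [0.5, 1.3, 1.0]
grip_width: 0.0856
```

```bash
python3 - <<'E'
from h import *
log();snap('wrist','w13')
gpgoto([.627,.264,.06],app(22.5,60))
E
```

```text
t 19.18 tcp [0.7213 0.0374 0.2042] q [ 0.474  1.08  -0.793  1.367 -0.319  1.251  0.445] F [0.5 1.3 1. ] w 0.0856
 x [0.923 0.385 0.001] y [-0.332  0.798 -0.503] z [-0.194  0.464  0.864] gp [0.6698 0.1611 0.1263]
dist 0.1298 deg 0.22 rows>= 3
 xyz [-0.0007, 0.4325, -0.0059]  rot [0.0019, 0.0012, -0.0009]
```

View pics/w13.png

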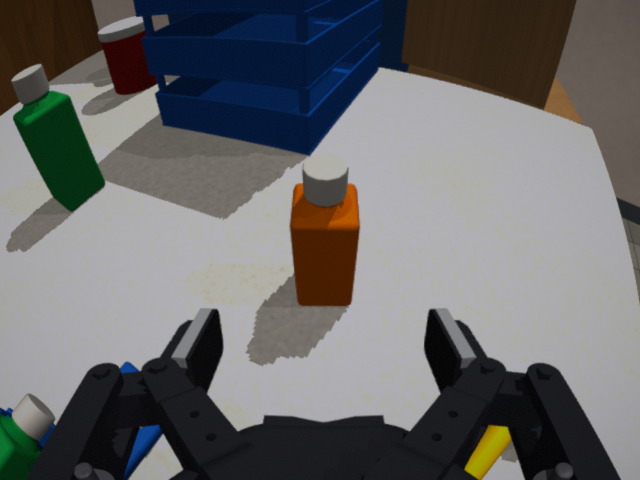

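Request:
step_arm(xyz=[[0,0.12,-0.002],[0,0.24,-0.003],[0,0.34,-0.005],[-0.001,0.432,-0.006],[-0.001,0.432,-0.006],[-0.001,0.432,-0.006]], rotation=[[0.002,0.001,0],[0.002,0.001,0],[0.002,0.001,0],[0.002,0.001,0],[0.002,0.001,0],[0.002,0.001,0]])

```text
clock: 19.98
tcp_pos: [0.6792, 0.1391, 0.1385]
orientation: [-0.518, -0.104, 0.384]
contact_force: [-0.3, -0.1, -0.0]
grip_width: 0.0854
```

Request:
step_arm(xyz=[[0,0,0],[0,0,0],[0,0,0],[0,0,0],[0,0,0],[0,0,0],[0,0,0],[0,0,0]], rotation=[[0,0,0],[0,0,0],[0,0,0],[0,0,0],[0,0,0],[0,0,0],[0,0,0],[0,0,0]], grip=1, force=45)

```text
clock: 20.98
tcp_pos: [0.6795, 0.1391, 0.139]
orientation: [-0.518, -0.105, 0.383]
contact_force: [1.5, -2.2, 6.0]
grip_width: 0.0438
```

```bash
python3 - <<'E'
from h import *
o=log();snap('wrist','w14')
T=R.from_rotvec(o['orientation']).as_matrix()
print('up .1:',(T.T@[0,0,.1]/.3).round(3))
gpgoto([.63,.16,.2],app(8,15))
E
```

```text
t 20.98 tcp [0.6795 0.1391 0.139 ] q [ 0.385  1.136 -0.812  1.493 -0.335  1.019  0.461] F [ 1.5 -2.2  6. ] w 0.0438
 x [0.924 0.383 0.001] y [-0.331  0.8   -0.501] z [-0.193  0.463  0.865] gp [0.6283 0.263  0.0612]
up .1: [ 0.    -0.167  0.288]
dist 0.2161 deg 47.09 rows>= 5
 xyz [-0.1583, -0.3542, 0.6071]  rot [-0.4964, 0.1319, -0.0998]
```

View pics/w14.png

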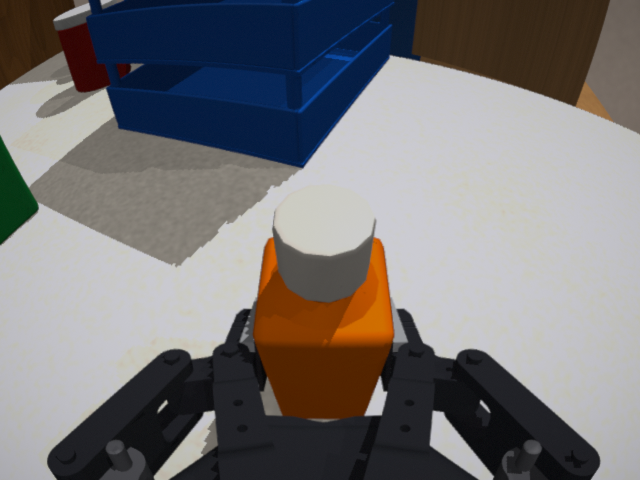

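Request:
step_arm(xyz=[[0,-0.08,0.14],[0,-0.167,0.288],[0,-0.167,0.288],[-0.08,-0.25,0.45],[-0.158,-0.354,0.607],[-0.158,-0.354,0.607],[-0.158,-0.354,0.607],[-0.158,-0.354,0.607],[-0.158,-0.354,0.607],[-0.158,-0.354,0.607]], rotation=[[0,0,0],[0,0,0],[0,0,0],[-0.1,0.026,-0.02],[-0.21,0.055,-0.042],[-0.32,0.085,-0.064],[-0.42,0.11,-0.085],[-0.496,0.132,-0.1],[-0.496,0.132,-0.1],[-0.496,0.132,-0.1]])

```text
clock: 22.28
tcp_pos: [0.6354, 0.1201, 0.3484]
orientation: [-1.305, -0.09, 0.121]
contact_force: [0.0, 0.2, -1.6]
grip_width: 0.0434
```

```bash
python3 - <<'E'
from h import *
log()
c=np.array([.6505,-.0381]);ry=np.array([.1247,.9922])
gpgoto(np.r_[c+.013*ry,.13],app(-7.16,-30))
E
```

```text
t 22.27 tcp [0.6354 0.1201 0.3484] q [ 0.156  0.544 -0.527  1.657  0.003  0.961 -0.163] F [ 0.   0.2 -1.6] w 0.0434
 x [ 0.99   0.14  -0.002] y [-0.039  0.258 -0.965] z [-0.134  0.956  0.261] gp [0.6293 0.1601 0.1987]
dist 0.1116 deg 47.47 rows>= 5
 xyz [0.056, 0.2085, -0.3029]  rot [-0.4982, 0.172, 0.0208]
```

Request:
step_arm(xyz=[[0.015,0.05,-0.08],[0.03,0.1,-0.15],[0.04,0.15,-0.23],[0.056,0.208,-0.303],[0.056,0.208,-0.303],[0.056,0.208,-0.303],[0.056,0.208,-0.303],[0.056,0.208,-0.303]], rotation=[[-0.1,0.034,0.004],[-0.2,0.069,0.008],[-0.3,0.104,0.012],[-0.4,0.138,0.017],[-0.498,0.172,0.021],[-0.498,0.172,0.021],[-0.498,0.172,0.021],[-0.498,0.172,0.021]])

```text
clock: 23.28
tcp_pos: [0.6619, 0.0506, 0.2646]
orientation: [-2.089, 0.132, -0.076]
contact_force: [0.2, 0.1, -1.1]
grip_width: 0.0435
```

```bash
python3 - <<'E'
from h import *
log();snap('wrist','w15')
c=np.array([.6505,-.0381]);ry=np.array([.1247,.9922])
gpgoto(np.r_[c+.013*ry,.0405],app(-7.16,-30))
E
```

```text
t 23.27 tcp [0.6619 0.0506 0.2646] q [-0.223  0.659 -0.078  1.648  0.579  1.14  -0.745] F [ 0.2  0.1 -1.1] w 0.0435
 x [ 0.992 -0.126 -0.   ] y [-0.063 -0.494 -0.867] z [ 0.109  0.86  -0.498] gp [ 0.6522 -0.0259  0.1302]
dist 0.09 deg 0.13 rows>= 2
 xyz [-0.0008, 0.2585, 0.1523]  rot [-0.0013, -0.0006, -0.0004]
```

View pics/w15.png

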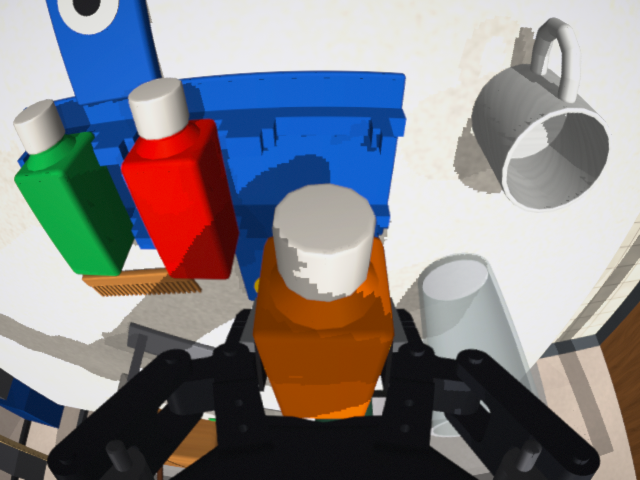

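Request:
step_arm(xyz=[[0,0.1,0.058],[0,0.2,0.116],[-0.001,0.22,0.128],[-0.001,0.24,0.139],[-0.001,0.26,0.152],[-0.001,0.263,0.153],[-0.001,0.263,0.153]], rotation=[[-0.001,0,0],[-0.001,0,0],[-0.001,0,0],[-0.001,0,0],[-0.001,0,0],[-0.001,0,0],[-0.001,0,0]])

```text
clock: 24.2
tcp_pos: [0.6625, 0.0514, 0.1771]
orientation: [-2.092, 0.131, -0.08]
contact_force: [-5.0, 2.4, 15.5]
grip_width: 0.0439
```

```bash
python3 - <<'E'
from h import *
log();snap('scene','s16',(220,200,400,340),4)
E
```

```text
t 24.2 tcp [0.6625 0.0514 0.1771] q [-0.237  0.776 -0.06   1.67   0.622  1.02  -0.832] F [-5.   2.4 15.5] w 0.0439
 x [ 0.992 -0.127  0.003] y [-0.061 -0.497 -0.866] z [ 0.111  0.858 -0.501] gp [ 0.653  -0.0257  0.043 ]
```

View pics/s16.png

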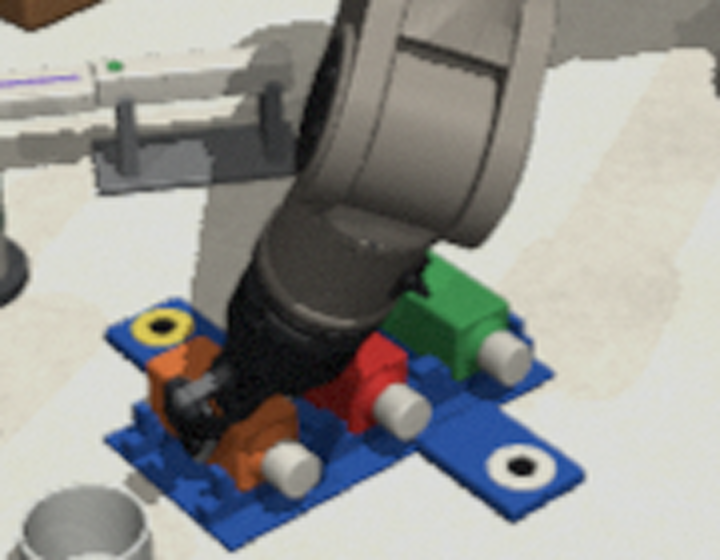

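Request:
step_arm(xyz=[[0,0,0],[0,0,0],[0,0,0],[0,0,0]], rotation=[[0,0,0],[0,0,0],[0,0,0],[0,0,0]], grip=0.3)

```text
clock: 24.75
tcp_pos: [0.6624, 0.0513, 0.1769]
orientation: [-2.092, 0.132, -0.079]
contact_force: [-0.4, 0.0, -0.5]
grip_width: 0.0595
```

Request:
step_arm(xyz=[[0,-0.1,0],[0,-0.2,0],[0,-0.4,0],[0,-0.6,0],[0,-0.6,0],[0,-0.6,0]], rotation=[[0,0,0],[0,0,0],[0,0,0],[0,0,0],[0,0,0],[0,0,0]])

```text
clock: 25.5
tcp_pos: [0.6732, 0.1405, 0.3321]
orientation: [-2.093, 0.132, -0.079]
contact_force: [0.3, -0.1, -0.6]
grip_width: 0.0602
```

```bash
python3 - <<'E'
from h import *
log();snap('wrist','w17');snap('scene','s17',(220,230,400,340),4);snap('top','t17',(250,170,470,330),3)
E
```

```text
t 25.5 tcp [0.6732 0.1405 0.3321] q [-0.325  0.632 -0.106  1.518  0.523  1.326 -0.762] F [ 0.3 -0.1 -0.6] w 0.0602
 x [ 0.992 -0.127  0.002] y [-0.062 -0.498 -0.865] z [ 0.111  0.858 -0.501] gp [0.6636 0.0633 0.198 ]
```

View pics/w17.png

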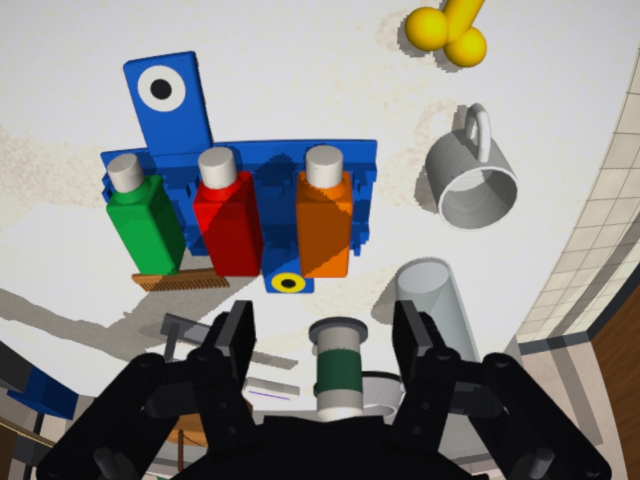

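View pics/s17.png

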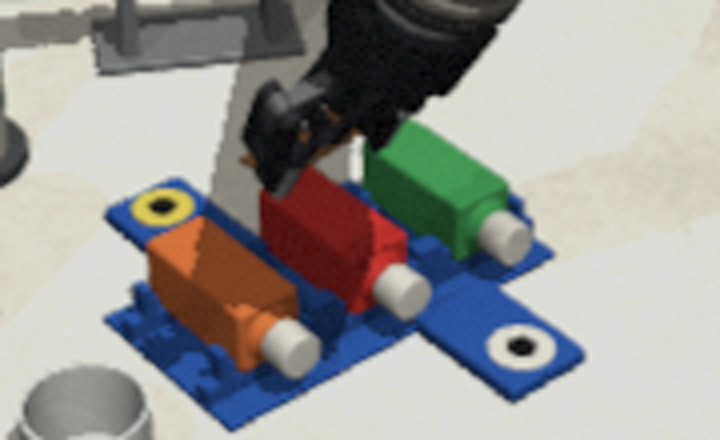

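View pics/t17.png

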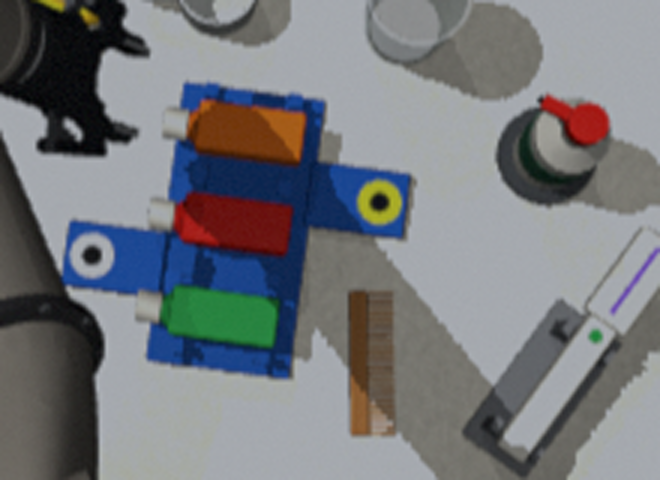

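```bash
python3 - <<'E'
from h import *
im=cv2.imread('pics/s17_full.png');x0,y0=220,230
y=np.radians(-7.16);rx=np.array([np.cos(y),np.sin(y),0]);ry=np.array([-rx[1],rx[0],0])
im=cv2.resize(im[230:340,220:400],None,fx=4,fy=4,interpolation=cv2.INTER_CUBIC)
for i in(-1,0,1):
    c=np.array([.5691,-.0279,.018])+rx*.082*i
    pts=[c+rx*sx*.022+ry*sy*.0475+[0,0,.044] for sx in(-1,1) for sy in(-1,1)]+[c+ry*.0775+[0,0,.022]]
    for u,v in proj('scene',np.array(pts)): cv2.circle(im,(int((u-x0)*4),int((v-y0)*4)),3,(255,255,0),-1)
cv2.imwrite('pics/s17o.png',im)
E
```

```text
(no output)
```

View pics/s17o.png

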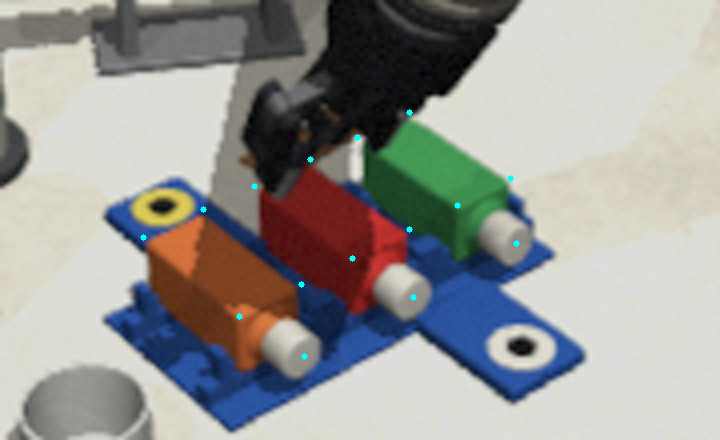

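```bash
python3 - <<'E'
from h import *
goto([.655,-.10,.45],app(-15,0))
E
```

```text
dist 0.2681 deg 31.1 rows>= 5
 xyz [0.0423, 0.0587, -0.8906]  rot [0.3347, 0.083, 0.0223]
```

Request:
step_arm(xyz=[[0.01,-0.2,-0.12],[0.042,0.059,-0.89],[0.042,0.059,-0.89],[0.042,0.059,-0.89],[0.042,0.059,-0.89],[0.042,0.059,-0.89],[0.042,0.059,-0.89],[0.042,0.059,-0.89]], rotation=[[0,0,0],[0.1,0.02,0.006],[0.2,0.05,0.013],[0.3,0.07,0.02],[0.335,0.083,0.022],[0.335,0.083,0.022],[0.335,0.083,0.022],[0.335,0.083,0.022]], grip=1, force=40)

```text
clock: 26.65
tcp_pos: [0.655, -0.0978, 0.4488]
orientation: [-1.56, 0.204, -0.202]
contact_force: [0.8, -0.4, -0.1]
grip_width: -0.0001
```

```bash
python3 - <<'E'
from h import *
log();snap('wrist','w18')
goto([.638,-.3085,.42],app(-24,0))
E
```

```text
t 26.65 tcp [ 0.655  -0.0978  0.4488] q [ 0.179  0.43  -0.174  1.527  0.077  1.193 -0.267] F [ 0.8 -0.4 -0.1] w -0.0001
 x [ 0.967 -0.256 -0.002] y [-0.001  0.001 -1.   ] z [0.256 0.967 0.001] gp [ 0.6548 -0.0976  0.2938]
dist 0.2134 deg 9.19 rows>= 4
 xyz [0.1246, 0.0959, -0.6939]  rot [-0.0004, 0.1022, -0.0008]
```

View pics/w18.png

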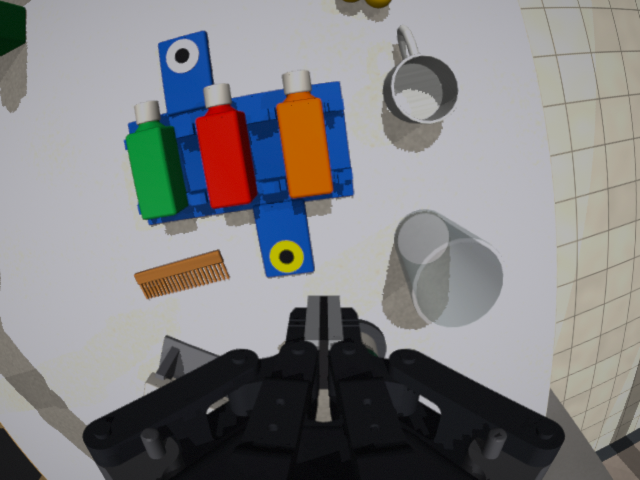

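Request:
step_arm(xyz=[[0.125,0.096,-0.694],[0.125,0.096,-0.694],[0.125,0.096,-0.694],[0.125,0.096,-0.694],[0.125,0.096,-0.694],[0.125,0.096,-0.694],[0.125,0.096,-0.694]], rotation=[[0,0.102,0],[0,0.102,0],[0,0.102,0],[0,0.102,0],[0,0.102,0],[0,0.102,0],[0,0.102,0]])

```text
clock: 27.58
tcp_pos: [0.6391, -0.3058, 0.4204]
orientation: [-1.544, 0.326, -0.325]
contact_force: [-1.2, -0.8, 0.0]
grip_width: -0.0004
```

```bash
python3 - <<'E'
from h import *
import json
o=json.loads(open('log.jsonl').readlines()[-1])
for n,u,v in(('white',182,55),('yellow',287,257)): print(n,wplane(u,v,.013,np.array(o['tcp_pos']),o['orientation']).round(4))
log();snap('wrist','w19');snap('scene','s19',(160,150,280,290),4)
E
```

```text
white [0.544  0.1031 0.013 ]
yellow [ 0.5948 -0.1564  0.013 ]
t 27.57 tcp [ 0.6391 -0.3058  0.4204] q [ 0.415  0.524 -0.085  1.441  0.044  1.179 -0.09 ] F [-1.2 -0.8  0. ] w -0.0004
 x [ 0.915 -0.403 -0.001] y [-0.     0.002 -1.   ] z [0.403 0.915 0.002] gp [ 0.6391 -0.3054  0.2654]
```

View pics/w19.png

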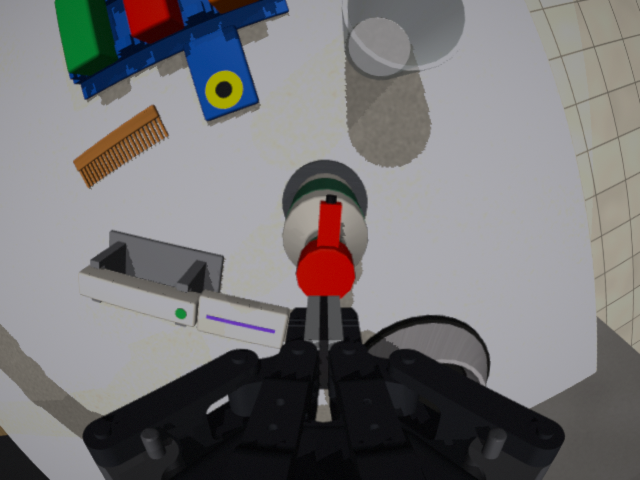

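View pics/s19.png

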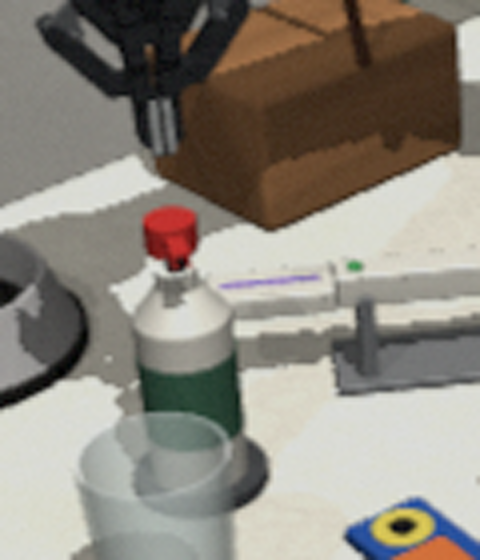

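```bash
python3 - <<'E'
from h import *
import json
o=json.loads(open('log.jsonl').readlines()[-1]);p=np.array(o['tcp_pos']);rv=o['orientation']
print('noz',wplane(326,269,.2,p,rv).round(4),[wplane(u,v,.2,p,rv).round(4) for u,v in((296,272),(356,272))])
goto([.638,-.3090,.38],app(-24,0))
im=cv2.imread('pics/w19_full.png');cv2.imwrite('pics/w19w.png',cv2.resize(im[220:360,70:300],None,fx=3.4,fy=3.4,interpolation=cv2.INTER_CUBIC))
E
```

```text
noz [ 0.6413 -0.3033  0.2   ] [array([ 0.6254, -0.2983,  0.2   ]), array([ 0.6559, -0.3117,  0.2   ])]
dist 0.0405 deg 0.18 rows>= 1
 xyz [0.0009, 0.1347, -0.008]  rot [-0.0008, 0.0018, -0.0005]
```

View pics/w19w.png

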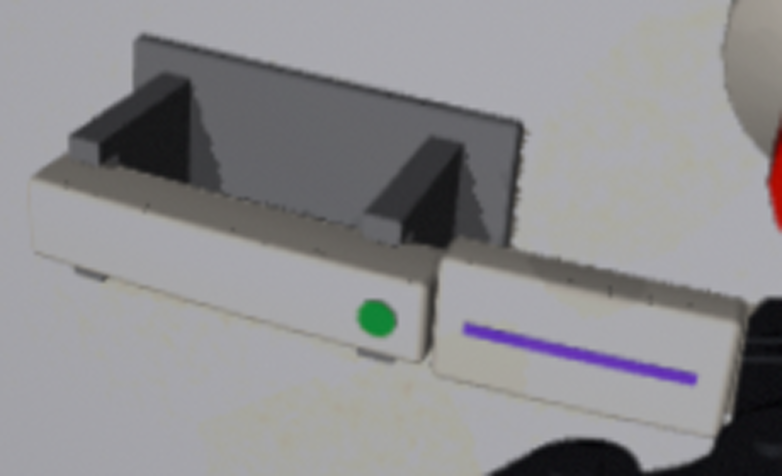

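Request:
step_arm(xyz=[[0.002,0.1,-0.004],[0.002,0.14,-0.004],[0.002,0.17,-0.004],[0.002,0.19,-0.004],[0.002,0.198,-0.004],[0.002,0.198,-0.004]], rotation=[[0,0,0],[0,0,0],[0,0,0],[0,0,0],[0,0,0],[0,0,0]])

```text
clock: 28.42
tcp_pos: [0.6388, -0.3076, 0.3635]
orientation: [-1.544, 0.326, -0.326]
contact_force: [-5.9, 3.6, 11.9]
grip_width: 0.0002
```

```bash
python3 - <<'E'
from h import *
log();snap('scene','s20',(160,150,280,290),4)
E
```

```text
t 28.43 tcp [ 0.6388 -0.3076  0.3635] q [ 0.418  0.57  -0.085  1.498  0.05   1.076 -0.094] F [-5.9  3.6 11.9] w 0.0002
 x [ 0.915 -0.404 -0.   ] y [ 0.001  0.002 -1.   ] z [0.404 0.915 0.002] gp [ 0.6389 -0.3074  0.2085]
```

View pics/s20.png

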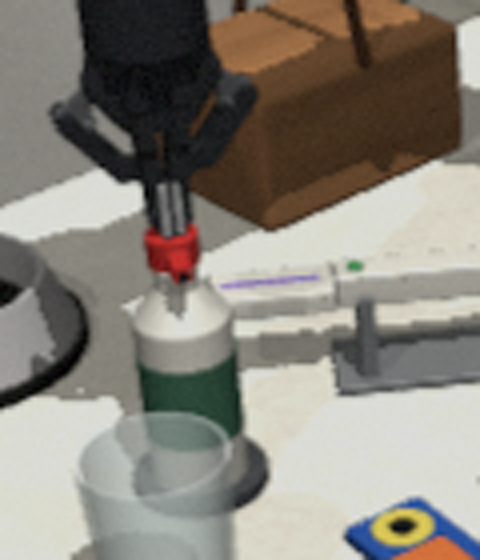

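Request:
step_arm(xyz=[[0,0.005,0],[0,0.005,0],[0,-0.05,0],[0,-0.15,0],[0,-0.25,0],[0,-0.25,0]], rotation=[[0,0,0],[0,0,0],[0,0,0],[0,0,0],[0,0,0],[0,0,0]])

```text
clock: 29.22
tcp_pos: [0.6394, -0.3082, 0.4428]
orientation: [-1.546, 0.321, -0.332]
contact_force: [-0.6, -0.1, 0.5]
grip_width: 0.0003
```

```bash
python3 - <<'E'
from h import *
import json
ls=[json.loads(l) for l in open('log.jsonl')]
o=ls[-2];p=np.array(o['tcp_pos']);rv=o['orientation']
def w(x,y,z): return wplane(70+(x+.5)/3.4-.5,220+(y+.5)/3.4-.5,z,p,rv)
pts={'hr_top':((33,178),.086),'hr_bot':((35,253),.086),'hf_top':((437,280),.086),'hf_bot':((420,360),.086),
'dot':((377,318),.086),'hd_nt':((440,255),.082),'hd_nb':((437,372),.082),'hd_ft':((742,325),.082),'hd_fb':((715,435),.082),'lug1':((85,150),.072),'lug2':((382,226),.072)}
Q={k:w(*a,z) for k,(a,z) in pts.items()}
for k,v in Q.items(): print(k,v.round(4)[:2])
log();snap('scene','s21',(160,150,280,290),4)
E
```

```text
hr_top [ 0.3834 -0.2511]
hr_bot [ 0.3665 -0.2722]
hf_top [ 0.4967 -0.3305]
hf_bot [ 0.4772 -0.3514]
dot [ 0.4722 -0.3344]
hd_nt [ 0.4996 -0.3253]
hd_nb [ 0.4775 -0.3585]
hd_ft [ 0.5701 -0.378 ]
hd_fb [ 0.546  -0.4088]
lug1 [ 0.3969 -0.2525]
lug2 [ 0.4818 -0.3134]
t 29.23 tcp [ 0.6394 -0.3082  0.4428] q [ 0.417  0.509 -0.083  1.415  0.042  1.213 -0.087] F [-0.6 -0.1  0.5] w 0.0003
 x [ 0.915 -0.404  0.007] y [ 0.007 -0.001 -1.   ] z [0.404 0.915 0.002] gp [ 0.6405 -0.3084  0.2878]
```

View pics/s21.png

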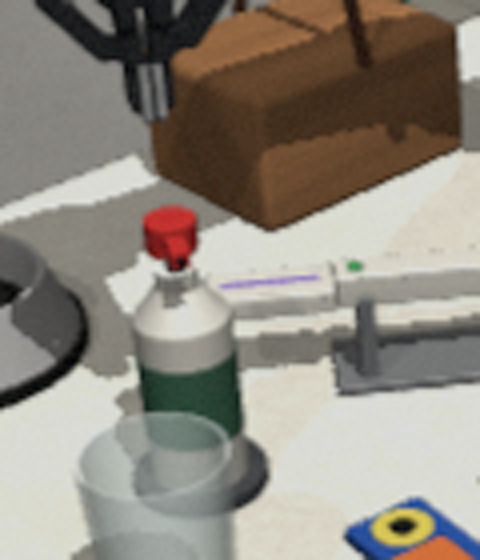

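```bash
python3 - <<'E'
from h import *
goto([.43,-.303,.36],app(54.3,0))
E
```

```text
dist 0.2241 deg 78.15 rows>= 8
 xyz [-0.645, 0.2659, -0.267]  rot [0.0007, -0.8683, 0.0028]
```

Request:
step_arm(xyz=[[-0.2,0,-0.08],[-0.4,0.05,-0.16],[-0.645,0.266,-0.267],[-0.645,0.266,-0.267],[-0.645,0.266,-0.267],[-0.645,0.266,-0.267],[-0.645,0.266,-0.267],[-0.645,0.266,-0.267],[-0.645,0.266,-0.267],[-0.645,0.266,-0.267],[-0.645,0.266,-0.267]], rotation=[[0,-0.1,0],[0,-0.2,0],[0,-0.3,0],[0,-0.4,0.001],[0,-0.5,0.001],[0,-0.6,0.002],[0,-0.7,0.002],[0.001,-0.8,0.002],[0.001,-0.868,0.003],[0.001,-0.868,0.003],[0.001,-0.868,0.003]], grip=0)

```text
clock: 30.65
tcp_pos: [0.4298, -0.303, 0.3596]
orientation: [-1.441, -0.737, 0.738]
contact_force: [-0.1, -0.1, -0.0]
grip_width: 0.0856
```

```bash
python3 - <<'E'
from h import *
log();snap('wrist','w22')
E
```

```text
t 30.65 tcp [ 0.4298 -0.303   0.3596] q [ 0.772  0.306 -0.331  1.938  0.123  0.918  1.325] F [-0.1 -0.1 -0. ] w 0.0856
 x [ 0.586  0.811 -0.   ] y [-0.001  0.001 -1.   ] z [-0.811  0.586  0.001] gp [ 0.4297 -0.3029  0.2046]
```

View pics/w22.png

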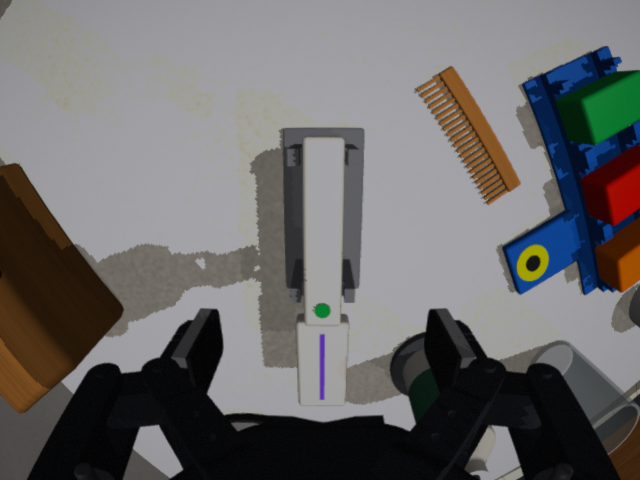

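```bash
python3 - <<'E'
from h import *
import json
im=cv2.imread('pics/w22_full.png');cv2.imwrite('pics/w22b.png',cv2.resize(im[120:420,260:390],None,fx=2,fy=2,interpolation=cv2.INTER_CUBIC))
o=json.loads(open('log.jsonl').readlines()[-1]);p=np.array(o['tcp_pos']);rv=o['orientation']
T=R.from_rotvec(rv).as_matrix()
for n,u,v,z in[('rl',304,138,.086),('rr',343.5,138,.086),('fl',305,325,.086),('fr',342,325,.086),('hl',299,404,.082),('hr',345.5,405,.082),('dot',322,310.5,.086),('lugL',293,150,.072),('lugR',353,150,.072),('lug2L',297,295,.072),('lug2R',349,295,.072)]:
    X=wplane(u,v,z,p,rv); print(n,X[:2].round(4),'tool x,z rel',((X-p)@T)[[0,2]].round(4))
E
```

```text
rl [ 0.3641 -0.2714] tool x,z rel [-0.0128  0.0714]
rr [ 0.3791 -0.2507] tool x,z rel [0.0127 0.0715]
fl [ 0.4747 -0.3527] tool x,z rel [-0.014  -0.0658]
fr [ 0.4911 -0.3299] tool x,z rel [ 0.0141 -0.0658]
hl [ 0.5405 -0.4095] tool x,z rel [-0.0216 -0.1524]
hr [ 0.5656 -0.3767] tool x,z rel [ 0.0197 -0.1536]
dot [ 0.4719 -0.3348] tool x,z rel [-0.0011 -0.0531]
lugL [ 0.3664 -0.2833] tool x,z rel [-0.0212  0.0625]
lugR [ 0.3905 -0.2499] tool x,z rel [0.0201 0.0626]
lug2L [ 0.4559 -0.3471] tool x,z rel [-0.0205 -0.0473]
lug2R [ 0.4793 -0.3145] tool x,z rel [ 0.0197 -0.0472]
```

View pics/w22b.png

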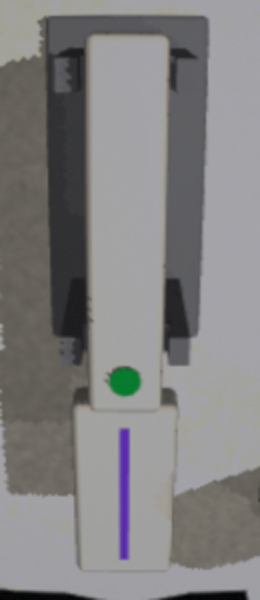

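Request:
step_arm(xyz=[[0,0.1,0.01],[0,0.2,0.01],[0,0.3,0.01],[0,0.38,0.01],[0,0.438,0.01],[0,0.438,0.01],[0,0.438,0.01]], rotation=[[0,0,0],[0,0,0],[0,0,0],[0,0,0],[0,0,0],[0,0,0],[0,0,0]])

```text
clock: 31.58
tcp_pos: [0.4277, -0.3013, 0.229]
orientation: [-1.442, -0.737, 0.737]
contact_force: [-0.0, -0.2, 0.6]
grip_width: 0.0854
```

```bash
python3 - <<'E'
from h import *
log();snap('wrist','w23');snap('scene','s23',(180,150,330,270),4)
E
```

```text
t 31.57 tcp [ 0.4277 -0.3013  0.229 ] q [ 0.724  0.49  -0.285  2.038  0.223  0.642  1.237] F [-0.  -0.2  0.6] w 0.0854
 x [0.586 0.811 0.   ] y [ 0. -0. -1.] z [-0.811  0.586 -0.   ] gp [ 0.4277 -0.3014  0.074 ]
```

View pics/w23.png

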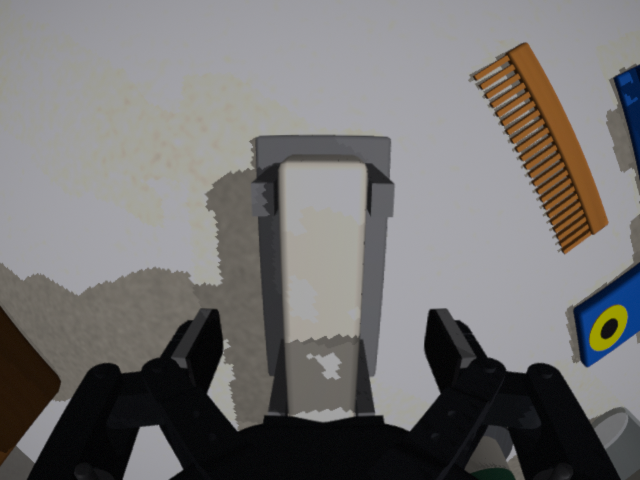

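View pics/s23.png

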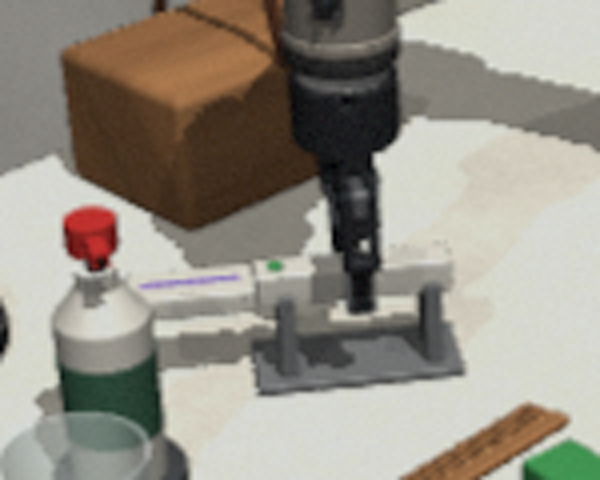

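Request:
step_arm(xyz=[[0,0,0],[0,0,0],[0,0,0],[0,0,0],[0,0,0],[0,0,0],[0,0,0],[0,0,0],[0,0,0]], rotation=[[0,0,0],[0,0,0],[0,0,0],[0,0,0],[0,0,0],[0,0,0],[0,0,0],[0,0,0],[0,0,0]], grip=1, force=80)

```text
clock: 32.8
tcp_pos: [0.4279, -0.3015, 0.2297]
orientation: [-1.443, -0.738, 0.737]
contact_force: [-1.1, 0.3, 4.4]
grip_width: 0.0268
```

```bash
python3 - <<'E'
from h import *
log();snap('wrist','w24')
E
```

```text
t 32.8 tcp [ 0.4279 -0.3015  0.2297] q [ 0.724  0.489 -0.285  2.038  0.223  0.643  1.237] F [-1.1  0.3  4.4] w 0.0268
 x [ 0.586  0.811 -0.   ] y [ 0.001 -0.001 -1.   ] z [-0.811  0.586 -0.001] gp [ 0.4281 -0.3016  0.0747]
```

Request:
step_arm(xyz=[[0,-0.05,0],[0,-0.1,0],[0,-0.2,0],[0,-0.3,0],[0,-0.4,0],[0,-0.4,0],[0,-0.4,0]], rotation=[[0,0,0],[0,0,0],[0,0,0],[0,0,0],[0,0,0],[0,0,0],[0,0,0]])

```text
clock: 33.72
tcp_pos: [0.4273, -0.3012, 0.3493]
orientation: [-1.443, -0.737, 0.737]
contact_force: [0.3, 1.1, -1.9]
grip_width: 0.0267
```

```bash
python3 - <<'E'
from h import *
log();snap('wrist','w25');snap('scene','s25',(180,120,330,240),4)
E
```

```text
t 33.73 tcp [ 0.4273 -0.3012  0.3493] q [ 0.773  0.314 -0.334  1.955  0.131  0.892  1.318] F [ 0.3  1.1 -1.9] w 0.0267
 x [ 0.586  0.811 -0.   ] y [ 0.    -0.001 -1.   ] z [-0.811  0.586 -0.001] gp [ 0.4274 -0.3013  0.1943]
```

View pics/w24.png

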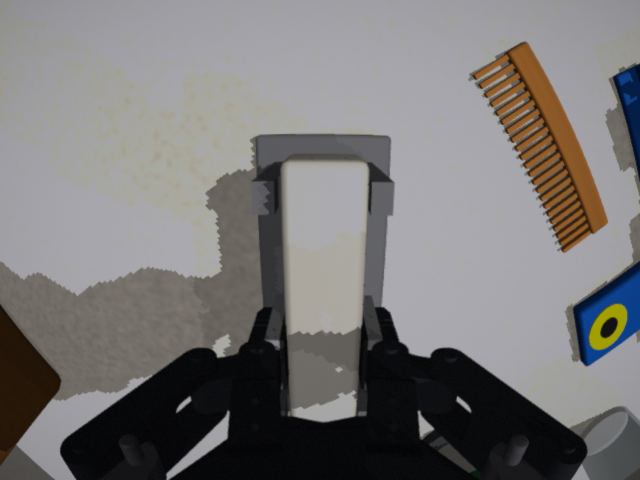

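View pics/w25.png

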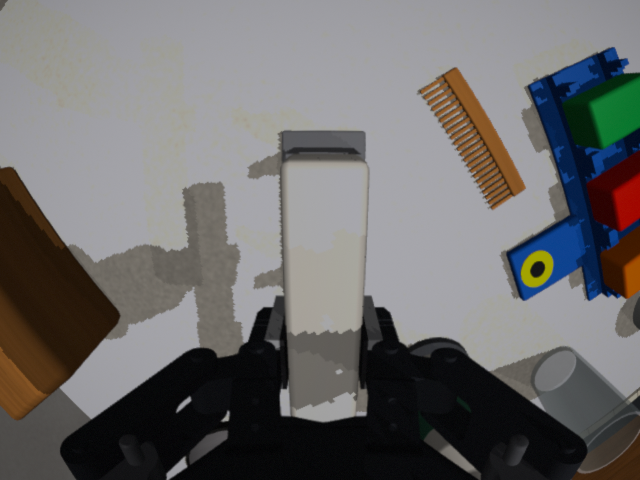

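View pics/s25.png

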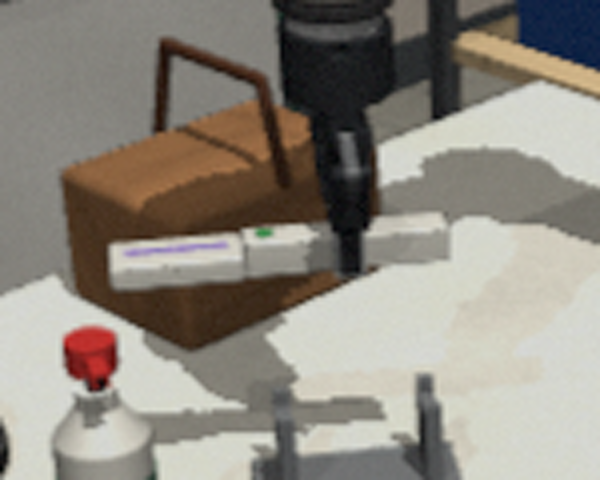

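```bash
python3 - <<'E'
from h import *
goto([.4795,-.1567,.42],app(90,0))
E
```

```text
dist 0.1694 deg 35.84 rows>= 4
 xyz [0.4923, -0.2382, 0.1409]  rot [-0.0006, -0.3982, 0.0001]
```

Request:
step_arm(xyz=[[0,-0.12,0],[0,-0.238,0],[0.12,-0.238,0.035],[0.24,-0.238,0.07],[0.37,-0.238,0.105],[0.49,-0.238,0.14],[0.492,-0.238,0.141],[0.492,-0.238,0.141],[0.492,-0.238,0.141]], rotation=[[0,0,0],[0,0,0],[0,-0.05,0],[0,-0.1,0],[0,-0.2,0],[0,-0.3,0],[0,-0.398,0],[0,-0.398,0],[0,-0.398,0]])

```text
clock: 34.95
tcp_pos: [0.4791, -0.1574, 0.4193]
orientation: [-1.209, -1.205, 1.206]
contact_force: [0.2, -0.7, -2.1]
grip_width: 0.0268
```

```bash
python3 - <<'E'
from h import *
log();snap('scene','s26',(180,120,380,270),4)
goto([.4795,-.1567,.2407],app(90,0))
E
```

```text
t 34.95 tcp [ 0.4791 -0.1574  0.4193] q [ 0.652  0.224 -0.525  1.91   0.129  1.043  1.638] F [ 0.2 -0.7 -2.1] w 0.0268
 x [0.004 1.    0.001] y [-0.002  0.001 -1.   ] z [-1.     0.004  0.002] gp [ 0.4788 -0.1573  0.2643]
dist 0.1788 deg 0.26 rows>= 3
 xyz [0.0023, 0.5958, -0.0022]  rot [-0.0011, -0.0026, 0.0004]
```

View pics/s26.png

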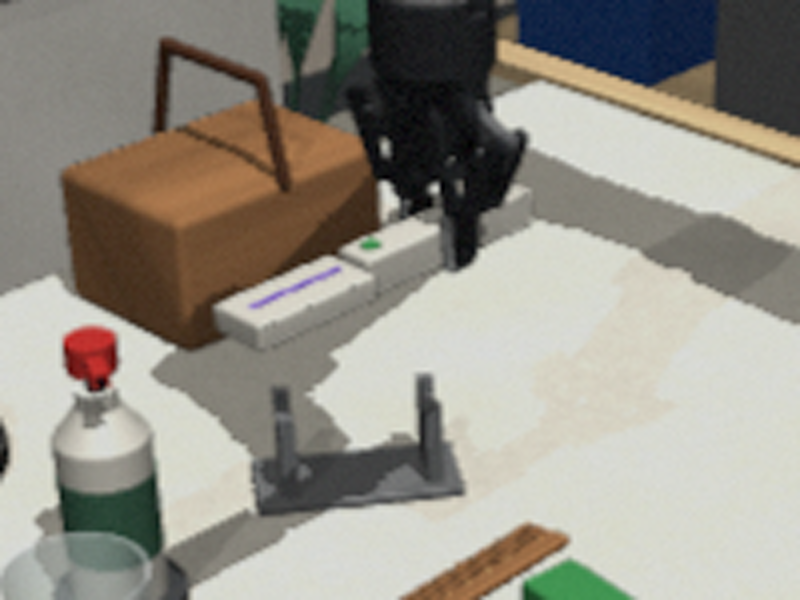

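Request:
step_arm(xyz=[[0.002,0.15,-0.002],[0.002,0.3,-0.002],[0.002,0.45,-0.002],[0.002,0.53,-0.002],[0.002,0.58,-0.002],[0.002,0.596,-0.002],[0.002,0.596,-0.002],[0.002,0.596,-0.002]], rotation=[[-0.001,-0.003,0],[-0.001,-0.003,0],[-0.001,-0.003,0],[-0.001,-0.003,0],[-0.001,-0.003,0],[-0.001,-0.003,0],[-0.001,-0.003,0],[-0.001,-0.003,0]])

```text
clock: 36.0
tcp_pos: [0.4799, -0.1569, 0.2416]
orientation: [-1.21, -1.211, 1.209]
contact_force: [-0.1, 0.5, -2.1]
grip_width: 0.0269
```

```bash
python3 - <<'E'
from h import *
log();snap('scene','s27',(200,180,380,300),4);snap('top','t27',(330,190,490,310),5)
goto([.4795,-.1567,.2407],app(90,0))
print(proj('top',[[.5945,-.1567,.09],[.5945,-.1567,.013]]),proj('scene',[[.5945,-.1567,.091],[.5945,-.1567,.073]]))
E
```

```text
t 36.0 tcp [ 0.4799 -0.1569  0.2416] q [ 0.56   0.468 -0.45   2.066  0.32   0.672  1.47 ] F [-0.1  0.5 -2.1] w 0.0269
 x [-0.  1. -0.] y [ 0.002 -0.    -1.   ] z [-1.    -0.    -0.002] gp [ 0.4801 -0.1569  0.0866]
dist 0.0008 deg 0.08 rows>= 1
 xyz [0.0005, 0.0025, 0.0008]  rot [0.0008, 0.0003, -0.0]
[[378.49766287 233.89481694]
 [376.03551237 237.11719229]] [[258.33236763 256.15333604]
 [258.74229043 262.11291151]]
```

View pics/s27.png

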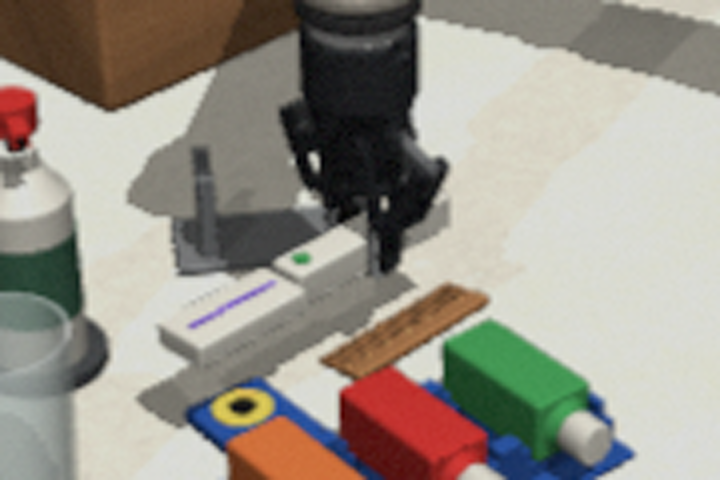

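View pics/t27.png

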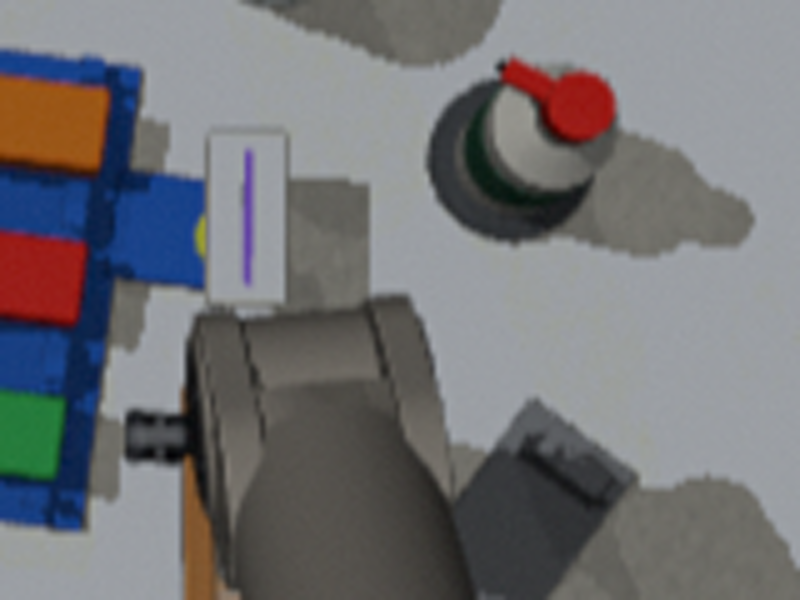

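Request:
step_arm(xyz=[[0,0,0],[0,0,0],[0,0,0],[0,0,0],[0,0,0],[0,0,0],[0,0,0],[0,0,0],[0,0,0],[0,0,0],[0,0,0],[0,0,0],[0,0,0],[0,0,0],[0,0,0],[0,0,0],[0,0,0],[0,0,0],[0,0,0],[0,0,0]], rotation=[[0,0,0],[0,0,0],[0,0,0],[0,0,0],[0,0,0],[0,0,0],[0,0,0],[0,0,0],[0,0,0],[0,0,0],[0,0,0],[0,0,0],[0,0,0],[0,0,0],[0,0,0],[0,0,0],[0,0,0],[0,0,0],[0,0,0],[0,0,0]])

```text
clock: 38.6
tcp_pos: [0.4798, -0.1569, 0.2415]
orientation: [-1.21, -1.21, 1.209]
contact_force: [-0.1, -0.2, -2.5]
grip_width: 0.0266
```

Request:
step_arm(xyz=[[0,0,0],[0,0,0],[0,0,0],[0,0,0],[0,0,0],[0,0,0],[0,0,0],[0,0,0],[0,0,0],[0,0,0],[0,0,0],[0,0,0],[0,0,0],[0,0,0],[0,0,0],[0,0,0],[0,0,0],[0,0,0],[0,0,0],[0,0,0]], rotation=[[0,0,0],[0,0,0],[0,0,0],[0,0,0],[0,0,0],[0,0,0],[0,0,0],[0,0,0],[0,0,0],[0,0,0],[0,0,0],[0,0,0],[0,0,0],[0,0,0],[0,0,0],[0,0,0],[0,0,0],[0,0,0],[0,0,0],[0,0,0]])

```text
clock: 41.1
tcp_pos: [0.4798, -0.1568, 0.2414]
orientation: [-1.21, -1.21, 1.209]
contact_force: [0.0, 0.4, -2.8]
grip_width: 0.0267
```

```bash
python3 - <<'E'
from h import *
log();snap('wrist','w28')
y=np.radians(-38);wx=np.array([np.cos(y),np.sin(y)])
t=np.array([.544,.1025])-.115*wx;print(t)
goto([*t,.40],app(52,0))
goto([.4795,-.1567,.40],app(90,0))
E
```

```text
t 41.1 tcp [ 0.4798 -0.1568  0.2414] q [ 0.56   0.468 -0.45   2.066  0.32   0.672  1.47 ] F [ 0.   0.4 -2.8] w 0.0267
 x [-0.  1.  0.] y [ 0.001  0.    -1.   ] z [-1.    -0.    -0.001] gp [ 0.4799 -0.1568  0.0864]
[0.45337876 0.17330107]
dist 0.3672 deg 38.02 rows>= 6
 xyz [1.1006, -0.5286, 0.0867]  rot [0.0008, 0.4225, 0.0003]
dist 0.1585 deg 0.08 rows>= 3
 xyz [0.0005, -0.5285, 0.0001]  rot [0.0008, 0.0003, -0.0]
```

View pics/w28.png

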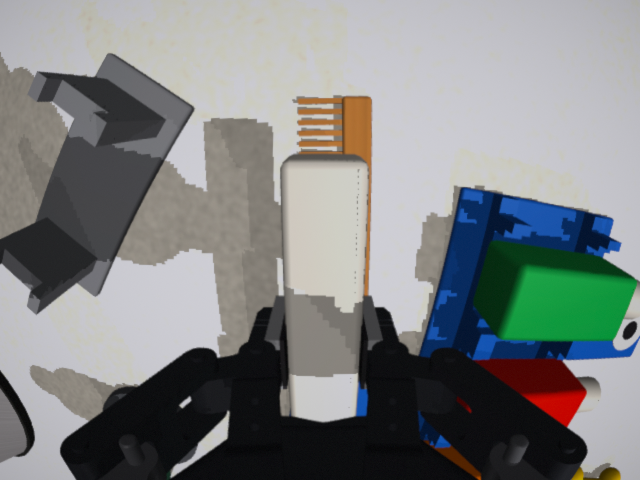

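Request:
step_arm(xyz=[[0,-0.15,0],[0,-0.3,0],[0,-0.45,0],[0.1,-0.528,0],[0.3,-0.528,0.02],[0.5,-0.528,0.05],[0.7,-0.528,0.07],[0.9,-0.528,0.08],[0.95,-0.528,0.087],[0.95,-0.528,0.087]], rotation=[[0,0,0],[0,0,0],[0,0,0],[0,0.05,0],[0,0.1,0],[0,0.2,0],[0,0.3,0],[0,0.4,0],[0,0.422,0],[0,0.422,0]])

```text
clock: 42.4
tcp_pos: [0.4527, 0.1304, 0.4]
orientation: [-1.451, -0.714, 0.711]
contact_force: [-0.9, -0.5, -2.2]
grip_width: 0.0271
```

```bash
python3 - <<'E'
from h import *
log()
goto([.4534,.1733,.40],app(52,0))
goto([.4534,.1733,.2402],app(52,0))
E
```

```text
t 42.4 tcp [0.4527 0.1304 0.4   ] q [ 0.162  0.201 -0.642  1.998  0.144  0.985  0.363] F [-0.9 -0.5 -2.2] w 0.0271
 x [0.611 0.791 0.001] y [ 0.001  0.001 -1.   ] z [-0.791  0.611 -0.001] gp [0.4529 0.1305 0.245 ]
dist 0.0429 deg 0.33 rows>= 1
 xyz [0.1147, -0.0, 0.0855]  rot [0.0004, 0.0035, 0.0009]
dist 0.1654 deg 0.33 rows>= 3
 xyz [0.1139, 0.5327, 0.0859]  rot [0.0004, 0.0035, 0.0009]
```

Request:
step_arm(xyz=[[0.114,0,0.085],[0.114,0.1,0.086],[0.114,0.25,0.086],[0.114,0.4,0.086],[0.114,0.49,0.086],[0.114,0.525,0.086],[0.114,0.534,0.086],[0.114,0.534,0.086],[0.114,0.534,0.086]], rotation=[[0,0.003,0.001],[0,0.003,0.001],[0,0.003,0.001],[0,0.003,0.001],[0,0.003,0.001],[0,0.003,0.001],[0,0.003,0.001],[0,0.003,0.001],[0,0.003,0.001]])

```text
clock: 43.52
tcp_pos: [0.4539, 0.1734, 0.2408]
orientation: [-1.453, -0.711, 0.707]
contact_force: [-0.3, -0.9, -2.3]
grip_width: 0.027
```

```bash
python3 - <<'E'
from h import *
log();snap('scene','s29',(250,150,450,350),3);snap('top','t29',(230,190,390,310),5)
goto([.4534,.1733,.2402],app(52,0))
print(proj('top',[[.544,.1025,.09],[.544,.1025,.013]]),proj('scene',[[.544,.1025,.091],[.544,.1025,.073]]))
E
```

```text
t 43.52 tcp [0.4539 0.1734 0.2408] q [-0.031  0.466 -0.562  2.103  0.396  0.673  0.05 ] F [-0.3 -0.9 -2.3] w 0.027
 x [0.615 0.788 0.001] y [ 0.002 -0.    -1.   ] z [-0.788  0.615 -0.002] gp [0.4542 0.1734 0.0858]
dist 0.0005 deg 0.12 rows>= 1
 xyz [-0.0008, 0.0012, 0.0005]  rot [0.001, 0.0004, 0.0007]
[[277.4940149  252.63232162]
 [279.78955668 254.97913   ]] [[351.36233604 289.93369942]
 [351.07512092 296.20299977]]
```

View pics/s29.png

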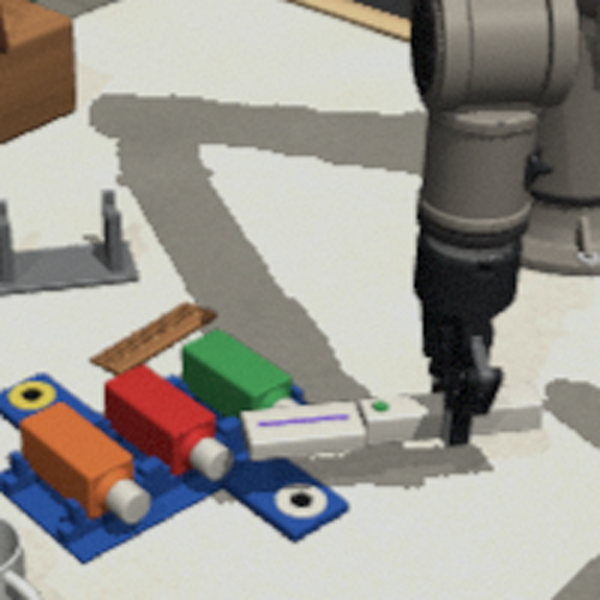

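View pics/t29.png

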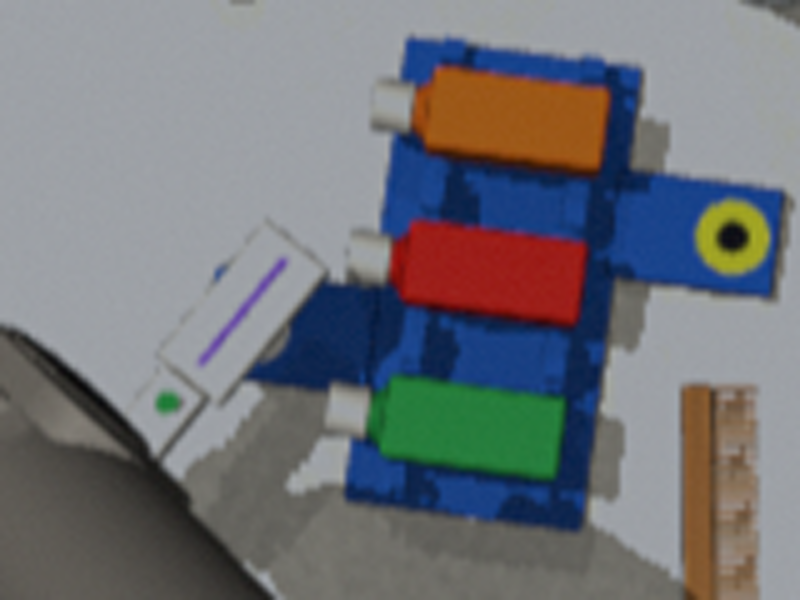

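Request:
step_arm(xyz=[[0,0,0],[0,0,0],[0,0,0],[0,0,0],[0,0,0],[0,0,0],[0,0,0],[0,0,0],[0,0,0],[0,0,0],[0,0,0],[0,0,0],[0,0,0],[0,0,0],[0,0,0],[0,0,0],[0,0,0],[0,0,0],[0,0,0],[0,0,0]], rotation=[[0,0,0],[0,0,0],[0,0,0],[0,0,0],[0,0,0],[0,0,0],[0,0,0],[0,0,0],[0,0,0],[0,0,0],[0,0,0],[0,0,0],[0,0,0],[0,0,0],[0,0,0],[0,0,0],[0,0,0],[0,0,0],[0,0,0],[0,0,0]])

```text
clock: 46.12
tcp_pos: [0.4537, 0.1734, 0.2405]
orientation: [-1.453, -0.71, 0.708]
contact_force: [0.0, -0.1, -1.6]
grip_width: 0.0269
```

Request:
step_arm(xyz=[[0,0,0],[0,0,0],[0,0,0],[0,0,0],[0,0,0],[0,0,0],[0,0,0],[0,0,0],[0,0,0],[0,0,0],[0,0,0],[0,0,0],[0,0,0],[0,0,0],[0,0,0],[0,0,0],[0,0,0],[0,0,0],[0,0,0],[0,0,0]], rotation=[[0,0,0],[0,0,0],[0,0,0],[0,0,0],[0,0,0],[0,0,0],[0,0,0],[0,0,0],[0,0,0],[0,0,0],[0,0,0],[0,0,0],[0,0,0],[0,0,0],[0,0,0],[0,0,0],[0,0,0],[0,0,0],[0,0,0],[0,0,0]])

```text
clock: 48.62
tcp_pos: [0.4537, 0.1734, 0.2405]
orientation: [-1.453, -0.71, 0.707]
contact_force: [0.1, -0.1, -2.3]
grip_width: 0.0268
```

```bash
python3 - <<'E'
from h import *
log()
goto([.4534,.1733,.42],app(52,0))
goto([.46,-.06,.42],app(54,0))
E
```

```text
t 48.62 tcp [0.4537 0.1734 0.2405] q [-0.031  0.466 -0.562  2.104  0.396  0.672  0.049] F [ 0.1 -0.1 -2.3] w 0.0268
 x [0.615 0.788 0.001] y [ 0.002 -0.    -1.   ] z [-0.788  0.615 -0.002] gp [0.454  0.1734 0.0855]
dist 0.1795 deg 0.11 rows>= 3
 xyz [-0.0002, -0.5982, -0.0004]  rot [0.001, 0.0004, 0.0007]
dist 0.2945 deg 1.97 rows>= 5
 xyz [-0.5997, -0.598, -0.4961]  rot [0.001, -0.0219, 0.0006]
```

Lift, then travel back towards the rest.

Request:
step_arm(xyz=[[0,-0.15,0],[0,-0.3,0],[0,-0.45,0],[0,-0.598,0],[-0.15,-0.598,-0.12],[-0.3,-0.598,-0.24],[-0.45,-0.598,-0.37],[-0.6,-0.598,-0.496],[-0.6,-0.598,-0.496],[-0.6,-0.598,-0.496]], rotation=[[0,0,0],[0,0,0],[0,0,0],[0,0,0],[0,-0.006,0],[0,-0.012,0],[0,-0.018,0],[0,-0.022,0],[0,-0.022,0],[0,-0.022,0]])

```text
clock: 49.88
tcp_pos: [0.4598, -0.0595, 0.4199]
orientation: [-1.443, -0.737, 0.734]
contact_force: [0.6, 0.6, -1.4]
grip_width: 0.0271
```

```bash
python3 - <<'E'
from h import *
log()
Rm=R.from_rotvec([-1.443,-.738,.737]).as_matrix()
goto([.4279,-.3015,.40],Rm)
E
```

```text
t 49.88 tcp [ 0.4598 -0.0595  0.4199] q [ 0.477  0.148 -0.526  1.994  0.087  1.019  0.854] F [ 0.6  0.6 -1.4] w 0.0271
 x [0.588 0.809 0.001] y [ 0.002  0.    -1.   ] z [-0.809  0.588 -0.001] gp [ 0.4601 -0.0595  0.2649]
dist 0.2449 deg 0.17 rows>= 4
 xyz [-0.7152, 0.066, -0.3879]  rot [0.0, -0.0017, 0.0007]
```

Request:
step_arm(xyz=[[-0.17,0,-0.09],[-0.35,0,-0.19],[-0.53,0.02,-0.29],[-0.715,0.066,-0.388],[-0.715,0.066,-0.388],[-0.715,0.066,-0.388],[-0.715,0.066,-0.388]], rotation=[[0,-0.002,0.001],[0,-0.002,0.001],[0,-0.002,0.001],[0,-0.002,0.001],[0,-0.002,0.001],[0,-0.002,0.001],[0,-0.002,0.001]])

```text
clock: 50.75
tcp_pos: [0.429, -0.2993, 0.4003]
orientation: [-1.442, -0.742, 0.74]
contact_force: [0.9, -0.3, -1.1]
grip_width: 0.0271
```

```bash
python3 - <<'E'
from h import *
log()
Rm=R.from_rotvec([-1.443,-.738,.737]).as_matrix()
goto([.4279,-.3015,.27],Rm)
E
```

```text
t 50.75 tcp [ 0.429  -0.2993  0.4003] q [ 0.778  0.254 -0.339  1.903  0.099  0.999  1.346] F [ 0.9 -0.3 -1.1] w 0.0271
 x [0.582 0.813 0.   ] y [ 0.001 -0.001 -1.   ] z [-0.813  0.582 -0.001] gp [ 0.4292 -0.2993  0.2453]
dist 0.1303 deg 0.25 rows>= 3
 xyz [-0.0084, 0.4343, -0.0007]  rot [0.0002, 0.0028, 0.0002]
```

Request:
step_arm(xyz=[[-0.008,0.1,0],[-0.008,0.2,0],[-0.008,0.3,0],[-0.008,0.4,-0.001],[-0.008,0.434,-0.001],[-0.008,0.434,-0.001],[-0.008,0.434,-0.001]], rotation=[[0,0.003,0],[0,0.003,0],[0,0.003,0],[0,0.003,0],[0,0.003,0],[0,0.003,0],[0,0.003,0]])

```text
clock: 51.62
tcp_pos: [0.4288, -0.3014, 0.2714]
orientation: [-1.445, -0.74, 0.736]
contact_force: [-0.4, 0.1, -2.1]
grip_width: 0.0267
```

```bash
python3 - <<'E'
from h import *
log();snap('wrist','w30');snap('scene','s30',(180,150,330,270),4)
Rm=R.from_rotvec([-1.443,-.738,.737]).as_matrix()
goto([.4279,-.3015,.2297],Rm)
E
```

```text
t 51.62 tcp [ 0.4288 -0.3014  0.2714] q [ 0.743  0.424 -0.307  2.014  0.188  0.726  1.267] F [-0.4  0.1 -2.1] w 0.0267
 x [0.585 0.811 0.001] y [ 0.003 -0.002 -1.   ] z [-0.811  0.585 -0.004] gp [ 0.4293 -0.3017  0.1164]
dist 0.0416 deg 0.14 rows>= 1
 xyz [-0.0011, 0.1385, 0.0024]  rot [0.0016, -0.0001, 0.0002]
```

View pics/w30.png

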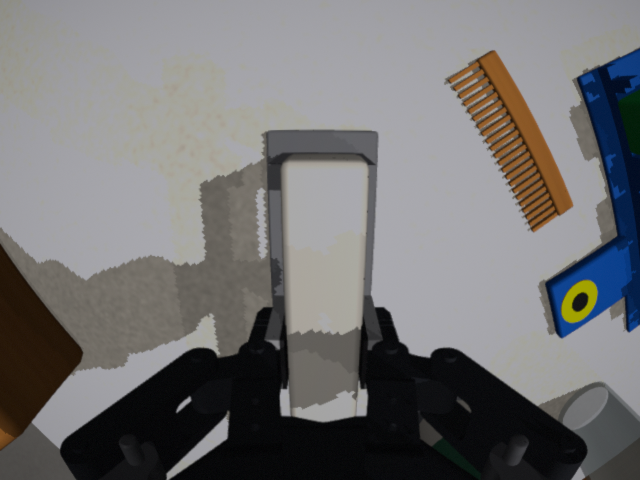

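View pics/s30.png

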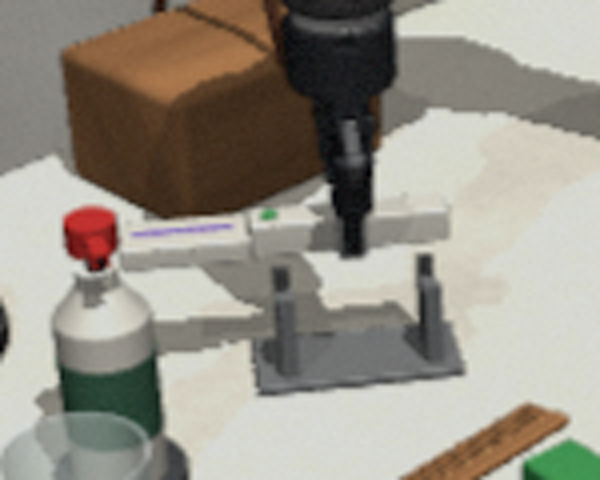

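Request:
step_arm(xyz=[[-0.001,0.03,0.002],[-0.001,0.06,0.002],[-0.001,0.09,0.002],[-0.001,0.11,0.002],[-0.001,0.125,0.002],[-0.001,0.135,0.002],[-0.001,0.139,0.002],[-0.001,0.139,0.002]], rotation=[[0.001,0,0],[0.001,0,0],[0.001,0,0],[0.001,0,0],[0.001,0,0],[0.001,0,0],[0.001,0,0],[0.001,0,0]])

```text
clock: 52.72
tcp_pos: [0.4281, -0.3016, 0.2298]
orientation: [-1.444, -0.739, 0.736]
contact_force: [-0.1, -0.2, -2.1]
grip_width: 0.027
```

```bash
python3 - <<'E'
from h import *
log();snap('wrist','w31');snap('scene','s31',(180,150,330,270),4)
Rm=R.from_rotvec([-1.443,-.738,.737]).as_matrix()
goto([.4279,-.3015,.2297],Rm)
E
```

```text
t 52.73 tcp [ 0.4281 -0.3016  0.2298] q [ 0.725  0.489 -0.285  2.037  0.223  0.641  1.237] F [-0.1 -0.2 -2.1] w 0.027
 x [0.586 0.811 0.001] y [ 0.002 -0.001 -1.   ] z [-0.811  0.586 -0.003] gp [ 0.4285 -0.3018  0.0748]
dist 0.0002 deg 0.09 rows>= 1
 xyz [-0.0001, 0.0001, 0.0007]  rot [0.0009, -0.0002, 0.0003]
```

View pics/w31.png

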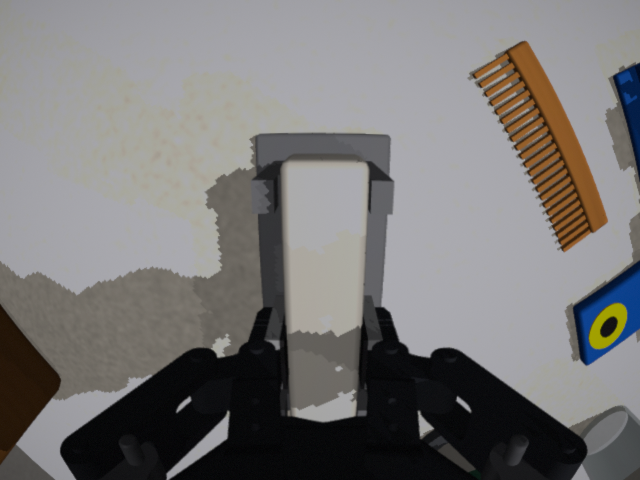

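View pics/s31.png

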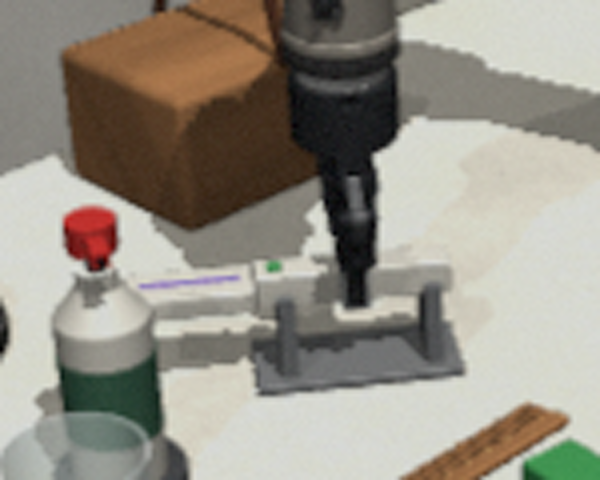

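Request:
step_arm(xyz=[[0,0.003,0],[0,0.004,0],[0,0.004,0]], rotation=[[0,0,0],[0,0,0],[0,0,0]], force=40)

```text
clock: 53.2
tcp_pos: [0.4282, -0.3015, 0.2297]
orientation: [-1.445, -0.739, 0.736]
contact_force: [-4.2, 2.8, 12.0]
grip_width: 0.0268
```

Request:
step_arm(xyz=[[0,0,0],[0,0,0],[0,0,0],[0,0,0],[0,0,0],[0,0,0],[0,0,0]], rotation=[[0,0,0],[0,0,0],[0,0,0],[0,0,0],[0,0,0],[0,0,0],[0,0,0]], grip=0)

```text
clock: 54.08
tcp_pos: [0.4282, -0.3015, 0.2296]
orientation: [-1.445, -0.739, 0.736]
contact_force: [-0.7, 0.4, 0.8]
grip_width: 0.085
```

Request:
step_arm(xyz=[[0,-0.1,0],[0,-0.2,0],[0,-0.35,0],[0,-0.5,0],[0,-0.6,0],[0,-0.6,0],[0,-0.6,0]], rotation=[[0,0,0],[0,0,0],[0,0,0],[0,0,0],[0,0,0],[0,0,0],[0,0,0]])

```text
clock: 54.95
tcp_pos: [0.4274, -0.3011, 0.4089]
orientation: [-1.444, -0.738, 0.737]
contact_force: [-0.0, -0.6, 0.4]
grip_width: 0.0853
```

```bash
python3 - <<'E'
from h import *
log();snap('wrist','w32');snap('scene','s32');snap('top','t32')
E
```

```text
t 54.95 tcp [ 0.4274 -0.3011  0.4089] q [ 0.788  0.245 -0.343  1.894  0.096  1.017  1.348] F [-0.  -0.6  0.4] w 0.0853
 x [ 0.586  0.811 -0.   ] y [ 0.001 -0.001 -1.   ] z [-0.811  0.586 -0.002] gp [ 0.4276 -0.3013  0.2539]
```

View pics/w32.png

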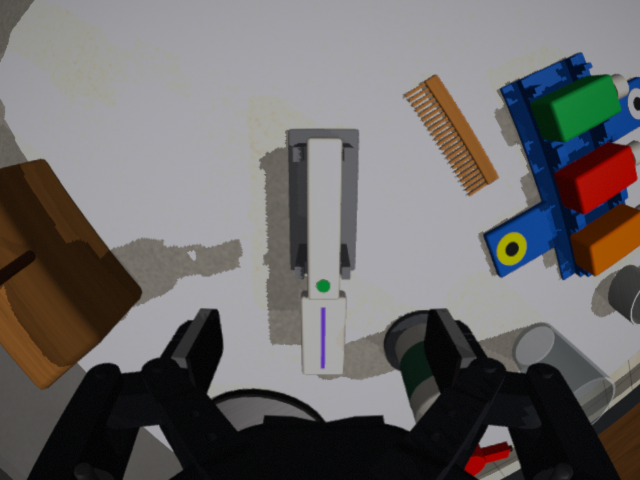

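View pics/s32.png

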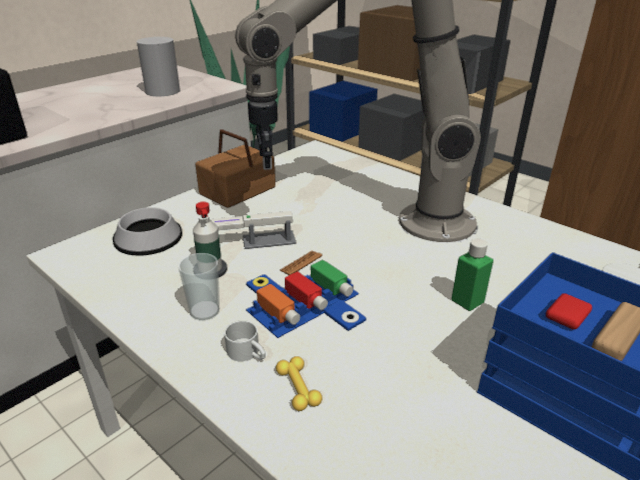

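View pics/t32.png

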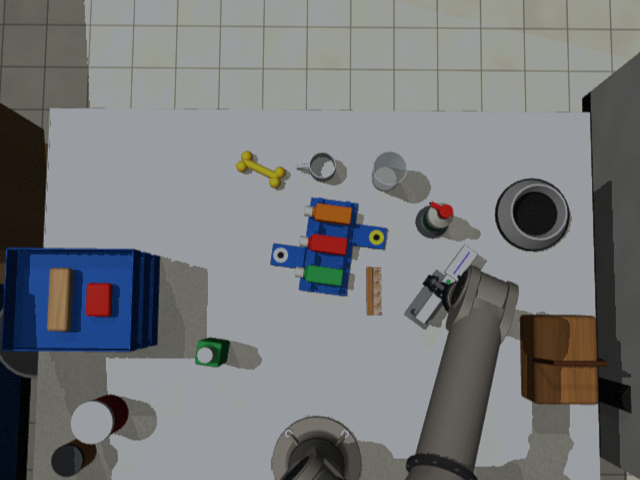

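```bash
python3 - <<'E'
from bench import r
print(r.hand_in())
E
```

```text
the job is handed in; nothing more can be done
None
```

I finished every step in the order asked and handed the job in at about 55 s of the 210 s allowed.

- **Bottles:** Green, red and orange were all there, and each now lies in its own bay of the rack (bay 0, 1 and 2). I left the larger look-alike green bottle standing. The last pictures show all three down between the posts, caps towards the white disc.
- **Nozzle:** I pressed the red cap until it hit its stop. The force read about 12 N, against the 6 N needed for full travel, and the height fits roughly 10 mm of travel. A later picture shows it sprung back up.
- **Lamp checks:** I held the wand still and level over yellow, then white, for about 5 s each. I aimed for about 6 cm; where the window sits under the head was uncertain by up to 4 mm.
- **One small disagreement:** The scene camera put the lamp on target over both discs, but the top camera showed it 2–3 mm off in y. I took that as calibration error and did not correct it.
- **Wand:** It is back on its rest. The wrist picture before release matched the one before pick-up to about a pixel.
- **Everything else:** The canister, measuring cup, chew bone and comb look unmoved. The gripper is clear of everything, and no reading suggested a limit was passed.

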